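# Load the hold-down tray and squeeze its leg lock

### The arm

A 7-joint arm with a two-finger parallel gripper is mounted at the origin on the work surface. World frame = base frame: x ahead of the robot, y to its left, z up, the work surface at z = 0. Lengths are in m, angles in rad, forces in N, time in s.
With the tool pointing down it reaches from about 0.425 to 0.875 m from the base axis. Payload 4.7 kg.
Tool frame: the origin (TCP) lies at the very end of the fingers, on their centre line; the grasp point (between the pads) lies 19 mm behind it; z points along the fingers, y is the line along which they close (so a half turn about z gives the same grasp; the last joint's range is limited). The gripper opens to 87 mm and grips with 3 to 60 N. Pads are 19 mm wide; open, the fingers measure 117 mm over their backs; the gripper's body (75 mm by 190 mm) begins 51 mm behind the grasp point.
Start: joints at [1.164, 0.321, -0.07, 1.45, 0.023, 1.371, -0.057], TCP at [0.266, -0.593, 0.19] pointing down, gripper open.
Joint ranges: [-2.86, 2.86], [-0.3, 2.09], [-1.38, 1.24], [0.06, 2.45], [-1.56, 4.7], [0.09, 2.05], [-2.69, 2.69]. Speed limits (rad/s): [2.57, 2.57, 3.14, 3.14, 3.14, 3.14, 3.14].

### API

Orientations are given as a rotation vector (axis times angle).
In Python, from bench import ctrl gives the robot as it stands.
- The arm moves only by the tool jog_arm, never from a script. Its argument "commands" is a list of rows, each a list of 7 numbers: the opening, from 0 (shut) to 1 (fully open), then the shift along the world's x, y, z scaled (see below), then the turn, a rotation vector about the world's x, y, z scaled (see below). A call has exactly 5 rows; each row is the pose to reach, as a shift and turn from the pose commanded when the call began; what a row does not reach only later rows make up. The controller multiplies each number of a shift by 0.5 m and each number of a turn by 30 degrees. A row lasts 1/12 s, in which the tool goes at most 41.7 mm and 7.16 degrees, less where a joint would pass 70% of its speed; a pose out of reach is approached as far as the arm can. A call with a number of a shift or a turn outside -1 to 1 is refused whole. A call with a gripper value outside its range is refused whole. The fingers move at their own pace and stop on an object; "grip_force" is the grip in N (left out, the last holds). Time passes only in rows, so rows that repeat a pose let the fingers close, or fill a call up. It gives the time, the measured TCP pose, the force, the opening and the grip force at its end, in the units of the state.
- ctrl.get_state(): the state, without advancing time (a new reading comes with each control period).
- ctrl.get_image(name): name is "scene" or "side" or "wrist"; returns a dict with "frame" (420x560x3 uint8, red, green, blue), "vfov" (degrees; the focal length in pixels is half the picture's height over the tangent of half this angle, whatever the lens; pixels are square), "cx", "cy" (the principal point, pixels), "distortion" ([k1, k2, p1, p2, k3] as OpenCV has them; the pictures are not rectified), "camera_from_world" (4x4, takes a point from world to camera coordinates); the wrist camera has in their place "mount" (4x4, takes a point from camera to tool coordinates, whose origin is the TCP and whose axes are the flange's). Camera axes: x right, y down, z forward; pixel columns grow to the right and rows downward; lengths in m; the calibration is good to about 2 mm. A picture is of the moment at which its call begins: read the wrist's pose just before it. There is no depth.
- ctrl.close_job(): hands the job in; it is judged then, once.
The state is a dict: "time": time; "joint_positions": joint angles; "qd": joint speeds; "joint_torque": joint torques, N m; "position": TCP position; "tool_rot": TCP orientation; "ft_force": force on the tool from outside, world axes, zero at the start; "torque": the same for the moment, N m; "grip_width": opening from 0.0 (shut) to 1.0 (fully open); "grip_force": force on a finger pad.
Only numpy, scipy, OpenCV 4.12 (cv2) and the standard library are available. Lean on these libraries where they do the work, as an engineer would, in place of code of your own. Each camera call takes 0.05 s, during which the arm holds its last target. There are 200 camera calls.

### The job

Lay the loose flat bracket, without dropping it, flat in the empty compartment of the same shape in the hold-down tray, and let go of it. Then slide the tray's spring-loaded leg out until its pointer lines up with the length-mark clip, the cam lever still open, and, keeping the leg there, squeeze the cam lever fully shut against the leg's upright fin. Do not let go: the program finishes while still holding lever and fin squeezed together with the pointer at the mark; leave everything else where it is.

Things in the scene. Friction and masses are not known exactly. Their poses are not given: they have to be found in the camera images.
- clamp_tray: The hold-down tray, fixed to the cart top: a grey base plate 160 (x) x 330 (y) x 10 mm with low aluminium walls. Origin under the plate's centre; its +y axis is the direction in which the leg slides out, towards the two compartments. The leg runs in a channel along the tray's y centre line.
- pocket (a point): Floor centre of the empty compartment (long, bracket-shaped), 94 mm to +y of the tray's origin, 10 mm above the cart top; axes as the tray's. Inside 108 mm long in y: the 66 mm at the -y end are 30 mm wide, the head at the +y end 46 mm. Walls 6 mm high (top 16 mm above the cart). The rectangular compartment beside it, 52 mm to +x, already holds a plate.
- bracket: Loose flat steel bracket, 0.12 kg, flat on the cart: 100 mm long in y, 6 thick; bar 24 mm wide with a head 40 wide x 34 mm at its +y end. Origin mid-length on the underside. Upright rib to take it by: 12 mm thick in x, 30 long in y, centred 6 mm to +y of the origin, top 26 mm above the underside. Laid right, its axes point as the tray's and its origin is at the pocket point (3 to 4 mm play).
- leg (a joint): How far the leg is slid out along the tray's +y, m: 0 (retracted, at the start) to 0.072. A spring draws it back with 2 to 3 N: it returns when it is not held. Its flat tip passes 5 mm above the laid bracket's tail end and then covers it.
- leg_grip (a point): Grasp point on the leg, 61 mm above the cart, midway between fin and shut lever in x; axes as the tray's. The leg has a black crosshead, a wall 110 mm wide in x, 31 to 76 mm above the cart, its -y face 10 mm to +y of this point: fingers straddling fin and lever push on this face to slide the leg out. Below lies the leg's black carriage plate, 76 mm wide, top 36 mm above the cart.
- lever (a joint): Cam lever angle, rad: 0 shut (parallel to the fin, both together 28 mm wide in x), 0.35 open (start). A light spring (1.5 N) opens it; no latch. Upright steel bar 12 mm thick, 55 long, 46 to 82 mm above the cart, on a vertical hinge 8 mm to +x, 49 mm to -y of leg_grip; free end to +y, ending 4 mm before the crosshead. Opens to +x; open, its outer face is up to 33 mm to +x of leg_grip.
- lever_tip (a point): Outer (+x) face of the cam lever at its free end, 64 mm above the cart top.
- leg_pointer (a point): Tip of the flat steel pointer that sticks out of the leg's carriage plate to +x, 36 mm above the cart top; it moves with the leg. It lies 62 mm to +x and 42 mm to -y of leg_grip.
- mark_line (a point): The length mark: top of the upright steel blade (3 mm thick in y) of a small clip on the scale bar along the tray's +x side, 36 mm above the cart; axes as the tray's. The pointer lines up when it is at the same y along the tray as the blade, with the leg 45 to 65 mm out.
- spare_plate: Flat steel plate 32 x 62 x 6 mm that already lies in the rectangular compartment; stays there.
- box0: Lowest of a stack of three grey plastic boxes, each 85 x 65 x 34 mm; bystander.
- box2: Top one of the stack of boxes; bystander.
- acrylic_block: Clear acrylic block 60 x 40 x 30 mm; bystander.
- brush: Brush lying on the cart; bystander.
- fin_face (a point): Outer (-x) face of the leg's fin, 14 mm to -x of leg_grip, 61 mm above the cart. The fin is a fixed upright steel plate on the leg, 12 mm thick in x, 55 mm long in y (from 49 mm to -y of this point to 5 mm to +y), 36 to 85 mm above the cart.
Not all that is in view belongs to the job. Leave any blue, purple or turquoise look-alike of the bracket alone.

How it is judged:
On the way, in this order (a step that is already met when the one before it is completed fails the run):
1. the bracket lies flat in its compartment, let go, the leg not yet slid out (x of bracket in the frame of pocket between -0.006 and 0.006 m and y of bracket in the frame of pocket between -0.006 and 0.006 m and z of bracket in the frame of pocket between -0.003 and 0.003 m and angle between bracket's own z axis and vertical below 0.06 rad and linear speed of bracket below 0.02 m/s and contact force between the fingers and bracket below 0.05 N and value of joint leg below 0.02 m), for 0.2 s.
2. the leg's pointer is held at the mark while the lever is still open (y of leg_pointer in the frame of mark_line between -0.004 and 0.004 m and value of joint lever above 0.2 rad and velocity of joint leg between -0.02 and 0.02 m/s), for 0.2 s.
At the end, for the whole second after the job is handed in: Bracket flat and untouched in its compartment (within 6 mm of the pocket site in x and y, 3 mm in height, level within 0.06 rad); pointer within 4 mm of the mark along the slide; lever within 0.07 rad of shut; fingers press on lever and on fin with over 3 N each (x of bracket in the frame of pocket between -0.006 and 0.006 m and y of bracket in the frame of pocket between -0.006 and 0.006 m and z of bracket in the frame of pocket between -0.003 and 0.003 m and angle between bracket's own z axis and vertical below 0.06 rad and linear speed of bracket below 0.02 m/s and y of leg_pointer in the frame of mark_line between -0.004 and 0.004 m and value of joint lever below 0.07 rad and contact force between the fingers and lever above 3 N and contact force between the fingers and leg_c4 above 3 N and contact force between the fingers and bracket below 0.05 N); the arm keeps its last pose, push and grip.
It fails at once if the bracket is dropped (linear speed of bracket above 0.6 m/s and contact force between the fingers and bracket below 0.05 N).
It fails at once if a bystander is moved more than 15 mm (distance of any of spare_plate, box0, box2, acrylic_block, brush from where it was at the start of the episode above 0.015 m).
It also fails if it takes over 51 s, if anything falls off the work surface, if the arm or the gripper's body presses on something with over 40 N, if the wrist force passes 120 N, or if a joint passes its speed limit or range.

## Working session

There is one attempt and no reset: what is moved stays moved. The work goes in short steps, Python scripts to look and compute and a tool call to move; the robot and the scene stay as the last step left them, time stands still between calls to the robot, and variables do not carry over. Pictures are saved under pics/ and viewed, at most 10 in all, crops included, and the job is handed in when it is done.

Besides the shell and the picture viewer there is one more tool, called after "Emit:" as name(argument=value, ...), one argument or row to a line, values as JSON. jog_arm: Moves the arm, as the interface text tells. Shifts and turns lie within -1 to 1; 1 stands for 0.5 m of shift or 30 degrees of turn. Its arguments: {"type":"object","properties":{"commands":{"type":"array","items":{"type":"array","items":{"type":"number","minimum":-1,"maximum":1}}},"grip_force":{"type":"number"}},"required":["commands"]}

```bash
ls; mkdir -p pics; cat > h.py <<'E'
import numpy as np, cv2, json, pickle
from scipy.spatial.transform import Rotation as R
from bench import ctrl
def snap(name,fn):
    s=ctrl.get_state(); im=ctrl.get_image(name)
    im=dict(im); im['pos']=np.array(s['position']); im['rot']=np.array(s['tool_rot'])
    cv2.imwrite('pics/'+fn+'.png',cv2.cvtColor(im['frame'],cv2.COLOR_RGB2BGR)); pickle.dump(im,open('pics/'+fn+'.pkl','wb')); return im
def load(fn): return pickle.load(open('pics/'+fn+'.pkl','rb'))
def cam(im):
    h=im['frame'].shape[0]; f=h/2/np.tan(np.radians(im['vfov'])/2)
    K=np.array([[f,0,im['cx']],[0,f,im['cy']],[0,0,1]]); D=np.array(im['distortion'],float)
    if 'camera_from_world' in im: T=np.array(im['camera_from_world'])
    else:
        W=np.eye(4); W[:3,:3]=R.from_rotvec(im['rot']).as_matrix(); W[:3,3]=im['pos']
        T=np.linalg.inv(W@np.array(im['mount']))
    return K,D,T
def px2w(im,uv,z):
    K,D,T=cam(im); uv=np.array(uv,float).reshape(-1,1,2)
    n=cv2.undistortPoints(uv,K,D)[:,0]; d=np.c_[n,np.ones(len(n))]@T[:3,:3]; o=-T[:3,:3].T@T[:3,3]
    return o+d*((np.array(z)-o[2])/d[:,2])[:,None]
def w2px(im,P):
    K,D,T=cam(im); P=np.array(P,float).reshape(-1,3)
    return cv2.projectPoints(P,cv2.Rodrigues(T[:3,:3])[0],T[:3,3],K,D)[0][:,0]
def crop(fn,x0,y0,x1,y1,k,out):
    i=cv2.imread('pics/'+fn+'.png')[y0:y1,x0:x1]; cv2.imwrite('pics/'+out+'.png',cv2.resize(i,None,fx=k,fy=k,interpolation=cv2.INTER_CUBIC))
E
python3 - <<'E'
from h import *
for n in['scene','side','wrist']:
    im=snap(n,n+'0'); print(n,im['vfov'],im['distortion'])
    K,D,T=cam(im); print(-T[:3,:3].T@T[:3,3], T[2,:3])
s=ctrl.get_state(); print(s)
a=cv2.imread('pics/scene0.png');b=cv2.imread('pics/side0.png')
cv2.imwrite('pics/c.png',cv2.resize(np.vstack([a,b]),None,fx=.7,fy=.7))
E
```

```text
pics
scene 43.40573243292609 [0.04860093 0.         0.         0.         0.        ]
[1.18793516 0.22644331 1.21397821] [-0.48957578 -0.20895706 -0.84655331]
side 50.52989114857143 [-0.06651138  0.          0.          0.          0.        ]
[0.34542643 0.80965608 0.92863758] [ 0.14294931 -0.70383199 -0.69583477]
wrist 68.00744320548958 [-0.03337384  0.          0.          0.          0.        ]
[ 0.32904127 -0.56536941  0.38453431] [-0.23025478 -0.10233374 -0.96773475]
{'time': 0.15, 'joint_positions': array([ 1.16410954,  0.32165664, -0.07009412,  1.4513784 ,  0.02261459,
        1.37078606, -0.05685266]), 'qd': array([-0.00098795, -0.00426348, -0.00020049, -0.00302905, -0.0003411 ,
       -0.0010914 ,  0.0007056 ]), 'joint_torque': array([ 9.06701516e-04, -4.91795218e+01, -4.04122900e-01, -3.12877786e+01,
       -6.40428881e-02,  4.04725817e-02,  1.17083250e-04]), 'position': array([ 0.2652821 , -0.5929058 ,  0.18951855]), 'tool_rot': array([-3.07093334e+00, -6.55942818e-01,  6.19136124e-04]), 'ft_force': array([ 0.7158002 , -0.37333561,  0.63515599]), 'torque': array([0.00615694, 0.02030193, 0.01998676]), 'grip_force': 0.0, 'grip_width': 1.003103421978142}
```

View pics/scene0.png

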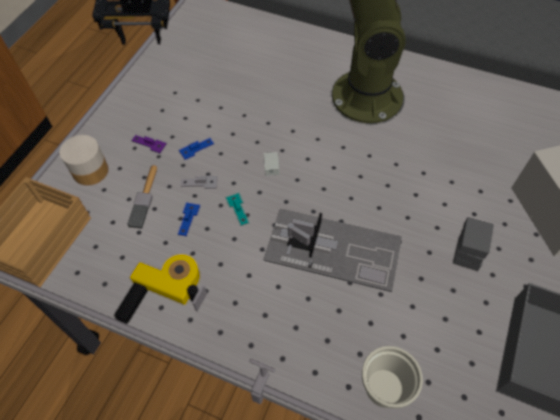

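View pics/side0.png

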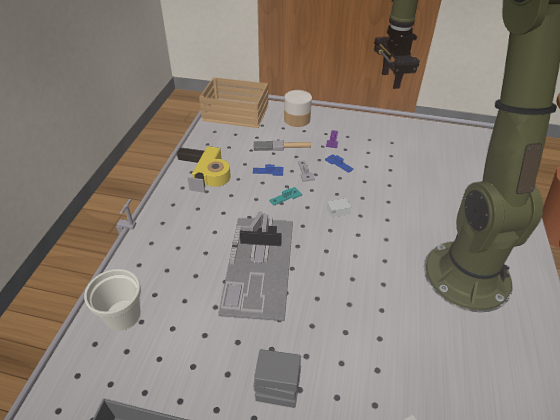

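The scene view shows the grey steel bracket at about (200,182) and the tray around (335,248). In the side view they are at (306,171) and (258,268). I'll enlarge both.

```bash
python3 - <<'E'
from h import *
crop('scene0',255,195,415,295,5,'c1')
crop('scene0',170,165,230,200,6.5,'a'); crop('side0',286,155,330,190,8,'b')
a=cv2.imread('pics/a.png');b=cv2.imread('pics/b.png'); print(a.shape,b.shape)
h=max(a.shape[0],b.shape[0]); o=np.zeros((h,a.shape[1]+b.shape[1],3),np.uint8); o[:a.shape[0],:a.shape[1]]=a;o[:b.shape[0],a.shape[1]:]=b
cv2.imwrite('pics/c2.png',o)
E
```

```text
(228, 390, 3) (280, 352, 3)
```

View pics/c1.png

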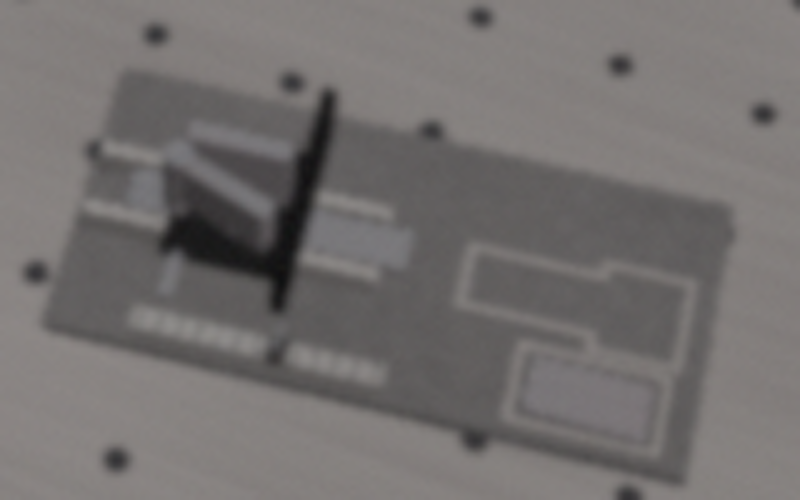

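View pics/c2.png

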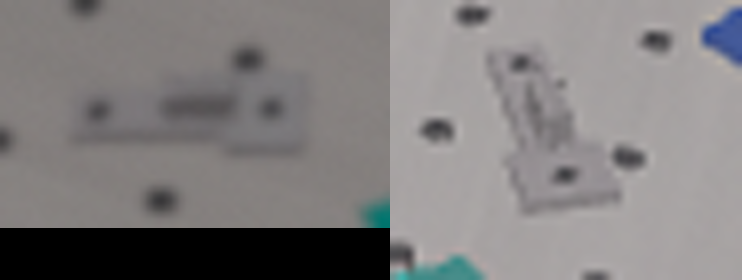

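```bash
python3 - <<'E'
from h import *
im=load('scene0')
c=np.array([[125,72],[730,208],[685,478],[46,325]])/5+[255,195]
P=px2w(im,c,[.01]*4); print(P, [np.linalg.norm(P[i]-P[(i+1)%4]) for i in range(4)], P.mean(0))
y=(P[1]+P[2]-P[0]-P[3]);print('tray yaw(y dir)',np.degrees(np.arctan2(y[1],y[0])))
# pocket corners: outer wall tops z=.016
pk=np.array([[472,245],[692,283],[675,370],[460,303]])/5+[255,195]
print(px2w(im,pk,[.016]*4))
b=np.array([[303,75],[300,148],[73,138],[76,92]])/6.5+[170,165]
B=px2w(im,b,[.006]*4); print(B); print((B[0]+B[1]-B[2]-B[3])/2,B.mean(0))
s=load('side0')
b=np.array([[515-390,205],[620-390,190],[488-390,50],[545-390,45]])/8+[286,155]
B=px2w(s,b,[.006]*4); print(B); d=(B[0]+B[1]-B[2]-B[3])/2; print(d,B.mean(0),np.degrees(np.arctan2(d[1],d[0])))
print(R.from_rotvec(im['rot']).as_matrix())
E
```

```text
[[ 0.49289025 -0.08227412  0.01      ]
 [ 0.44702566  0.24131261  0.01      ]
 [ 0.60229622  0.26363575  0.01      ]
 [ 0.64847778 -0.05924526  0.01      ]] [np.float64(0.3268209479079976), np.float64(0.15686703487167405), np.float64(0.32616696325393285), np.float64(0.15728257397467432)] [0.54767248 0.09085725 0.01      ]
tray yaw(y dir) 98.10348900418822
[[0.52355674 0.1254964  0.016     ]
 [0.50061641 0.23580195 0.016     ]
 [0.55113468 0.24209953 0.016     ]
 [0.55762689 0.13091133 0.016     ]]
[[ 0.45956162 -0.29083187  0.006     ]
 [ 0.49439048 -0.27463281  0.006     ]
 [ 0.52758314 -0.36620742  0.006     ]
 [ 0.50582935 -0.3767298   0.006     ]]
[-0.03973019  0.08873627  0.        ] [ 0.49684115 -0.32710048  0.006     ]
[[ 0.49773373 -0.27259846  0.006     ]
 [ 0.45812566 -0.29140063  0.006     ]
 [ 0.52672024 -0.36936369  0.006     ]
 [ 0.50389511 -0.37823853  0.006     ]]
[-3.73779793e-02  9.18015649e-02  5.55111512e-17] [ 0.49661869 -0.32790033  0.006     ] 112.15421625363827
[[ 9.12743756e-01  4.08531649e-01 -8.52943421e-04]
 [ 4.08532533e-01 -9.12742133e-01  1.72299936e-03]
 [-7.46176276e-05 -1.92111204e-03 -9.99998152e-01]]
```

Tray: origin about (0.548, 0.091), yaw 8.1°. Bracket: origin about (0.4967, -0.3275), yaw about 22.8°. The sizes measured agree with those given, so I'm moving above the bracket.

Emit:
jog_arm(
  commands=[
    [1, 0.03, 0.04, 0, 0, 0, 0.2],
    [1, 0.06, 0.08, 0, 0, 0, 0.4],
    [1, 0.1, 0.12, 0, 0, 0, 0.6],
    [1, 0.13, 0.16, 0, 0, 0, 0.8],
    [1, 0.16, 0.2, 0, 0, 0, 1],
  ],
  grip_force=20,
)

```text
time: 0.57
position: [0.3463, -0.492, 0.19]
tool_rot: [-2.793, -1.436, -0.0]
ft_force: [-0.3, -0.4, 0.1]
grip_width: 1.002
grip_force: 0.0
```

Emit:
jog_arm(
  commands=[
    [1, 0.03, 0.04, 0, 0, 0, 0.2],
    [1, 0.06, 0.08, 0, 0, 0, 0.4],
    [1, 0.1, 0.12, 0, 0, 0, 0.6],
    [1, 0.13, 0.16, 0, 0, 0, 0.8],
    [1, 0.16, 0.2, 0, 0, 0, 1],
  ],
)

```text
time: 0.98
position: [0.4262, -0.392, 0.1901]
tool_rot: [-2.327, -2.111, -0.0]
ft_force: [0.7, -0.1, -0.6]
grip_width: 0.999
grip_force: 0.0
```

Emit:
jog_arm(
  commands=[
    [1, 0.03, 0.03, -0.03, 0, 0, 0.2],
    [1, 0.06, 0.06, -0.06, 0, 0, 0.4],
    [1, 0.1, 0.1, -0.1, 0, 0, 0.7],
    [1, 0.138, 0.142, -0.14, 0, 0, 0.957],
    [1, 0.138, 0.142, -0.14, 0, 0, 0.957],
  ],
)

```text
time: 1.4
position: [0.4967, -0.3139, 0.1161]
tool_rot: [-1.716, -2.624, -0.008]
ft_force: [0.2, 1.2, -1.2]
grip_width: 1.001
grip_force: 0.0
```

```bash
python3 - <<'E'
from h import *
im=snap('wrist','w1'); print(im['pos'],im['rot'],R.from_rotvec(im['rot']).as_matrix()[:,1])
x=np.radians(22.8);X=np.array([np.cos(x),np.sin(x),0]);Y=np.array([-X[1],X[0],0]);o=np.array([.4967,-.3275,0])
print(w2px(im,[o+X*a+Y*b+[0,0,c] for a,b,c in[(6,21,26),(-6,21,26),(-6,-9,26),(6,-9,26),(20,50,6),(-20,50,6),(-12,-50,6),(12,-50,6)] for a,b,c in[(a/1e3,b/1e3,c/1e3)]]))
cv2.imwrite('pics/w1b.png',cv2.resize(cv2.imread('pics/w1.png'),(800,600)))
E
```

```text
[ 0.49667023 -0.31387347  0.11605847] [-1.715704   -2.62396515 -0.00801981] [9.16070521e-01 4.01016537e-01 7.32829668e-04]
[[275.73363115 197.93482718]
 [262.90776714 197.74759686]
 [262.75557427 228.44450754]
 [275.26650492 228.62416865]
 [290.51882349 164.94259965]
 [249.53500581 164.33358894]
 [257.65608917 260.014105  ]
 [280.41762879 260.33502118]]
```

View pics/w1b.png

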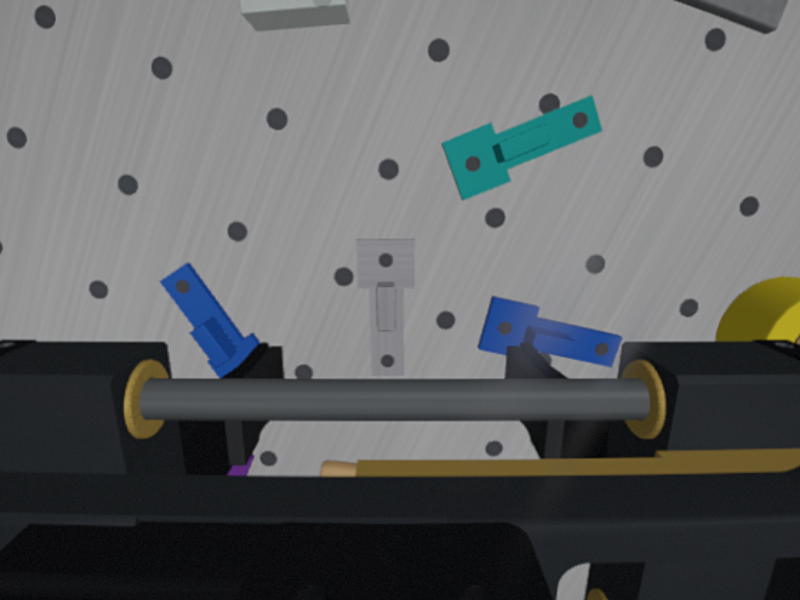

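The wrist view shows the grey bracket at (357–414, 239) for the head and (372–404, 375) for the tail, close to the prediction. I'll refine the pose in a settled picture.

```bash
python3 - <<'E'
from h import *
a=load('w1'); im=snap('wrist','w2'); print(im['pos'],R.from_rotvec(im['rot']).as_matrix()[:,1], ctrl.get_state()['qd'].round(3))
g=[cv2.cvtColor(i['frame'],cv2.COLOR_RGB2GRAY) for i in(a,im)]
t=g[0][160:268,240:300]; r=cv2.matchTemplate(g[1][130:300,200:340],t,cv2.TM_CCOEFF_NORMED); _,v,_,l=cv2.minMaxLoc(r)
d=np.array([l[0]+200-240,l[1]+130-160]); print('shift',d,v)
uv=np.array([[414,239],[357,239],[372,375],[404,375]])*.7+d
B=px2w(im,uv,[.006]*4);print(B); m=B.mean(0); e=(B[0]+B[1]-B[2]-B[3])/2; print(m,np.linalg.norm(e),np.degrees(np.arctan2(e[1],e[0]))-90)
uv=np.array([[396,283],[377,283],[377,331],[396,331]])*.7+d
B=px2w(im,uv,[.026]*4);print(B,B.mean(0))
E
```

```text
[ 0.49534128 -0.31729896  0.11764569] [ 9.17387770e-01  3.97994000e-01 -6.75143773e-04] [ 0.025 -0.024  0.044 -0.027  0.012  0.004 -0.044]
shift [3 0] 0.8167139887809753
[[ 0.49766147 -0.27873317  0.006     ]
 [ 0.4616975  -0.29434942  0.006     ]
 [ 0.51034045 -0.38296064  0.006     ]
 [ 0.53216849 -0.37346849  0.006     ]]
[ 0.50046698 -0.33237793  0.006     ] 0.1006601617689844 24.39489305104972
[[ 0.49681866 -0.30827691  0.026     ]
 [ 0.48534135 -0.31326321  0.026     ]
 [ 0.49832535 -0.34375632  0.026     ]
 [ 0.51012304 -0.33862809  0.026     ]] [ 0.4976521  -0.32598113  0.026     ]
```

Emit:
jog_arm(
  commands=[
    [1, 0.001, -0.001, -0.04, 0, 0, 0.01],
    [1, 0.002, -0.003, -0.07, 0, 0, 0.02],
    [1, 0.002, -0.003, -0.09, 0, 0, 0.03],
    [1, 0.002, -0.003, -0.09, 0, 0, 0.03],
    [1, 0.002, -0.003, -0.09, 0, 0, 0.03],
  ],
)

```text
time: 1.92
position: [0.495, -0.3246, 0.0755]
tool_rot: [-1.72, -2.629, 0.0]
ft_force: [0.6, 1.1, -0.1]
grip_width: 0.997
grip_force: 0.0
```

Emit:
jog_arm(
  commands=[
    [1, 0, 0, 0, 0, 0, 0],
    [1, 0, 0, 0, 0, 0, 0],
    [1, 0, 0, 0, 0, 0, 0],
    [1, 0, 0, 0, 0, 0, 0],
    [1, 0, 0, 0, 0, 0, 0],
  ],
)

```text
time: 2.33
position: [0.4957, -0.3239, 0.0758]
tool_rot: [1.717, 2.63, -0.0]
ft_force: [-0.4, -0.5, -0.6]
grip_width: 1.0
grip_force: 0.0
```

```bash
python3 - <<'E'
from h import *
im=snap('wrist','w3'); print(im['pos'],R.from_rotvec(im['rot']).as_matrix()[:,1], ctrl.get_state()['qd'].round(3))
crop('w3',180,100,380,250,4,'w3c')
E
```

```text
[ 0.49573578 -0.32393243  0.07583063] [9.15536481e-01 4.02234747e-01 3.99636071e-04] [-0.001  0.004 -0.     0.003  0.    -0.    -0.001]
```

View pics/w3c.png

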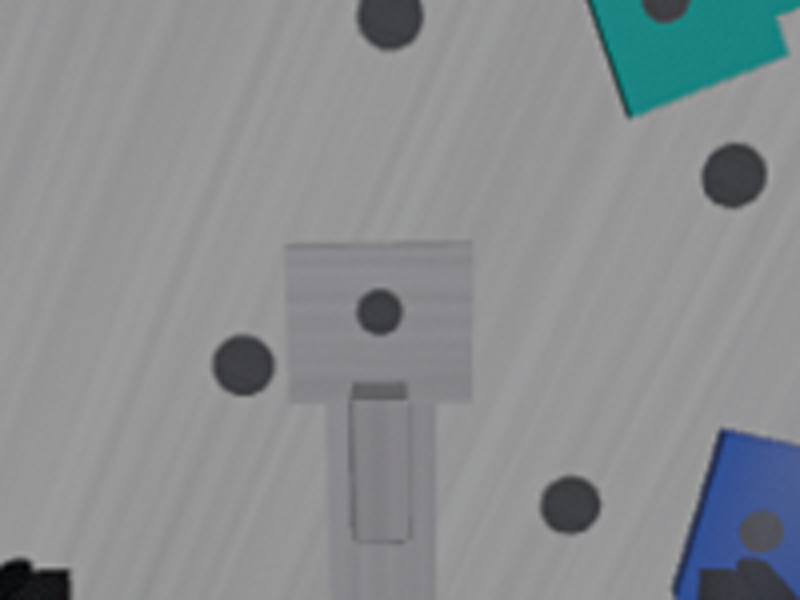

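The crop shows the head corners at (285,244), (472,241), (472,402) and (288,403), and the rib top at (350–409, 400–542).

```bash
python3 - <<'E'
from h import *
im=load('w3')
for c,z in(([[285,244],[472,241],[472,402],[288,403]],.006),([[350,400],[408,398],[411,543],[353,542]],.026)):
    B=px2w(im,np.array(c)/4+[180,100],[z]*4); print(B.round(4),B.mean(0).round(4)); e=B[0]+B[1]-B[2]-B[3]; print(np.linalg.norm(e)/2,np.linalg.norm(B[0]-B[1]),np.degrees(np.arctan2(e[1],e[0]))-90)
    x=B[1]-B[0]; print(np.degrees(np.arctan2(x[1],x[0])))
E
```

```text
[[ 0.46   -0.2919  0.006 ]
 [ 0.4959 -0.2754  0.006 ]
 [ 0.5104 -0.307   0.006 ]
 [ 0.4738 -0.3233  0.006 ]] [ 0.485  -0.2994  0.006 ]
0.03454463732529861 0.03945138172834401 24.22967598460545
24.644736899582444
[[ 0.4846 -0.313   0.026 ]
 [ 0.4952 -0.308   0.026 ]
 [ 0.5082 -0.3358  0.026 ]
 [ 0.4971 -0.3404  0.026 ]] [ 0.4963 -0.3243  0.026 ]
0.030429366312472773 0.011674516383281985 24.8607737274652
25.755377338462914
```

Emit:
jog_arm(
  commands=[
    [1, 0.001, -0.001, -0.04, 0, 0, 0.01],
    [1, 0.001, -0.001, -0.08, 0, 0, 0.023],
    [1, 0.001, -0.001, -0.11, 0, 0, 0.023],
    [1, 0.001, -0.001, -0.13, 0, 0, 0.023],
    [1, 0.001, -0.001, -0.13, 0, 0, 0.023],
  ],
)

```text
time: 2.8
position: [0.4944, -0.3233, 0.0081]
tool_rot: [-1.699, -2.637, -0.0]
ft_force: [0.1, -0.1, 0.7]
grip_width: 1.0
grip_force: 0.0
```

Emit:
jog_arm(
  commands=[
    [0, 0, 0, 0, 0, 0, 0],
    [0, 0, 0, 0, 0, 0, 0],
    [0, 0, 0, 0, 0, 0, 0],
    [0, 0, 0, 0, 0, 0, 0],
    [0, 0, 0, 0, 0, 0, 0],
  ],
  grip_force=25,
)

```text
time: 3.22
position: [0.4965, -0.3247, 0.0112]
tool_rot: [1.701, 2.64, -0.0]
ft_force: [-0.2, -0.5, -0.5]
grip_width: 0.709
grip_force: 0.0
```

Emit:
jog_arm(
  commands=[
    [0, 0, 0, 0, 0, 0, 0],
    [0, 0, 0, 0, 0, 0, 0],
    [0, 0, 0, 0, 0, 0, 0],
    [0, 0, 0, 0, 0, 0, 0],
    [0, 0, 0, 0, 0, 0, 0],
  ],
)

```text
time: 3.63
position: [0.496, -0.3243, 0.0104]
tool_rot: [1.702, 2.641, 0.0]
ft_force: [0.8, -0.3, 0.2]
grip_width: 0.325
grip_force: 0.0
```

Emit:
jog_arm(
  commands=[
    [0, 0, 0, 0, 0, 0, 0],
    [0, 0, 0, 0, 0, 0, 0],
    [0, 0, 0, 0, 0, 0, 0],
    [0, 0, 0, 0, 0, 0, 0],
    [0, 0, 0, 0, 0, 0, 0],
  ],
)

```text
time: 4.05
position: [0.496, -0.3243, 0.0104]
tool_rot: [1.702, 2.641, 0.0]
ft_force: [1.1, -0.2, -0.6]
grip_width: 0.02
grip_force: 0.0
```

Emit:
jog_arm(
  commands=[
    [0, 0, 0, 0.01, 0, 0, 0],
    [0, 0, 0, 0.04, 0, 0, 0],
    [0, 0, 0, 0.08, 0, 0, 0],
    [0, 0, 0, 0.12, 0, 0, 0],
    [0, 0, 0, 0.16, 0, 0, 0],
  ],
)

```text
time: 4.47
position: [0.4959, -0.3242, 0.0915]
tool_rot: [-1.701, -2.641, -0.0]
ft_force: [0.8, -0.7, 0.1]
grip_width: 0.008
grip_force: 0.0
```

Fingers closed on nothing. I need a look.

```bash
python3 - <<'E'
from h import *
im=snap('wrist','w4'); print(im['pos'],R.from_rotvec(im['rot']).as_matrix()[:,1])
s=snap('scene','s4'); d=snap('side','d4')
crop('w4',150,80,420,283,2.9,'w4a'); a=cv2.imread('pics/w4a.png')
crop('s4',165,150,235,200,5,'t');t=cv2.imread('pics/t.png');crop('d4',275,130,345,190,5,'u');u=cv2.imread('pics/u.png');print(a.shape)
a=cv2.resize(a,(440,330)); o=np.zeros((580,800,3),np.uint8); o[:330,:440]=a; o[:250,440:790]=t; o[260:560,440:790]=u
cv2.imwrite('pics/m4.png',o)
E
```

```text
[ 0.49593437 -0.32418923  0.09154074] [9.10547779e-01 4.13403844e-01 6.87460245e-05]
(589, 783, 3)
```

View pics/m4.png

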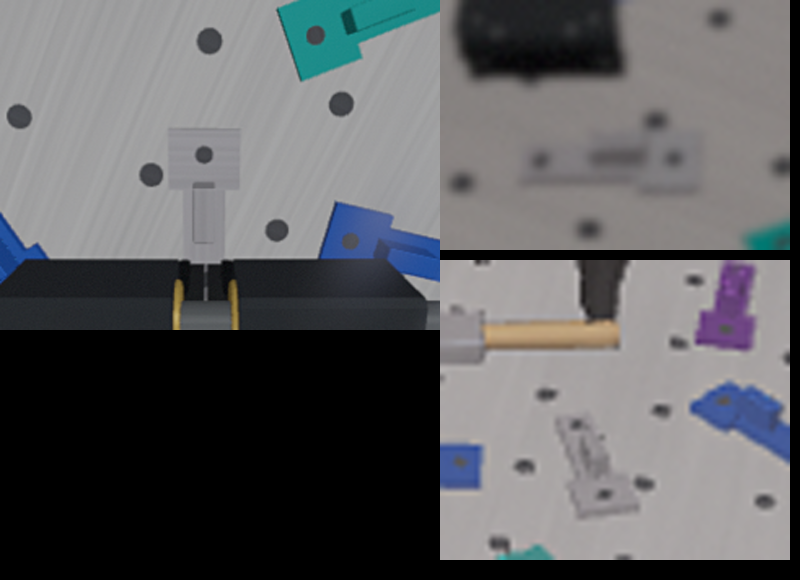

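The bracket is untouched. In the side view the finger appears well away from it, so I'll check where the reported TCP projects.

```bash
python3 - <<'E'
from h import *
im=load('w4'); p=im['pos']; print('side',w2px(load('d4'),p),'scene',w2px(load('s4'),p),'wrist',w2px(im,p))
print(np.array(im['mount']).round(4))
# point on vertical line through TCP
for h in(.02,.05,.1): q=p+[0,0,h]; print(h,w2px(load('d4'),q),w2px(load('s4'),q),w2px(im,q))
# world points along side finger tip pixel at z=.0915
print(px2w(load('d4'),[[309,143]],[.0915]),px2w(load('s4'),[[200,165]],[.0915]))
i=load('d4');j=load('side0')
E
python3 - <<'E'
import sys; sys.path.insert(0,'.')
import os; os.chdir('.')
from h import *
crop('d4',230,60,400,190,4.6,'d4c')
E
```

```text
side [[306.31399311 149.69194501]] scene [[195.60799755 163.8917394 ]] wrist [[274.43160883 237.37542978]]
[[ 3.000e-04 -9.677e-01 -2.523e-01  6.770e-02]
 [ 1.000e+00  4.000e-04 -5.000e-04  1.000e-03]
 [ 6.000e-04 -2.523e-01  9.677e-01 -1.952e-01]
 [ 0.000e+00  0.000e+00  0.000e+00  1.000e+00]]
0.02 [[306.64920828 144.50192419]] [[194.50709665 159.26109279]] [[274.27428166 248.33895921]]
0.05 [[307.16356428 136.52607437]] [[192.80252261 152.09626886]] [[273.9664688  269.80614832]]
0.1 [[308.05282201 122.70140734]] [[189.8099388  139.53221915]] [[273.09672518 330.58619302]]
[[ 0.49364508 -0.36185905  0.0915    ]] [[ 0.49461908 -0.31177892  0.0915    ]]
```

View pics/d4c.png

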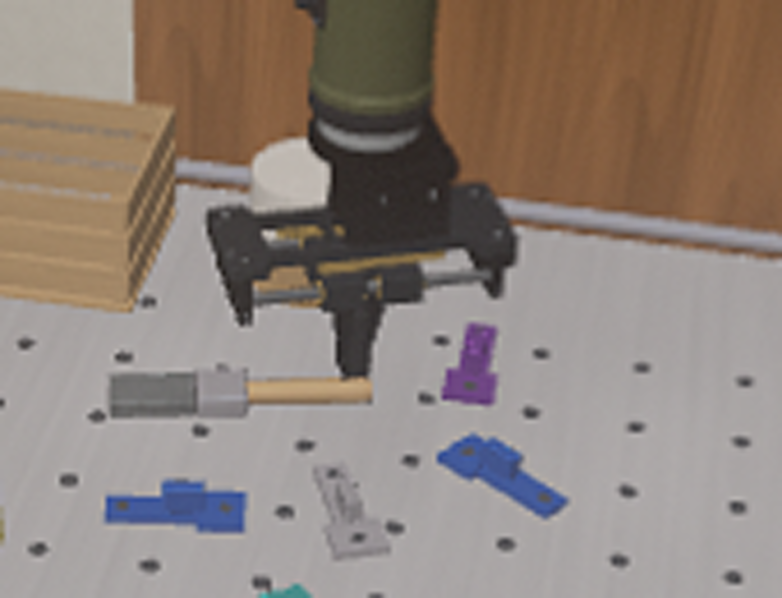

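The fingertip appears at about (307,142) in the side view, where the TCP projects to (306,150), so the real tip looks about 30 mm higher. I'll confirm with settled pictures in code, without viewing.

```bash
python3 - <<'E'
from h import *
for k in range(2):
    w=snap('wrist','w5'); 
d=snap('side','d5'); p=np.array(ctrl.get_state()['position']); print(p, ctrl.get_state()['qd'].round(3), ctrl.get_state()['grip_width'])
g=d['frame'].max(2); 
for r in range(118,152,2): print(r,g[r,298:320])
print(w2px(d,p)); A=R.from_rotvec(w['rot']).as_matrix()
for h in(0,.01,.02,.03):
  for x in(.0095,-.0095): print(h,x,w2px(d,p+[0,0,h]+x*A[:,0]),w2px(w,p+[0,0,h]+x*A[:,0]))
gw=w['frame'].max(2); print(gw[215:260:2,262:290:3])
E
```

```text
[ 0.49524021 -0.3239547   0.08937256] [-0.001  0.009  0.001  0.006 -0.     0.001  0.001] 0.006529719701200356
118 [ 59  59  57  71  72  90  90  95 112 115 135 136 137 137 139 138 137 141
 138 125 121 106]
120 [ 56  73 144 142 143 141 122 121 103 104 103  83  58  59  57  63  59  61
  61  60  61  64]
122 [ 52  60  72  63  62  62  63  64  63  63  66  66  60  80 134 107  61  63
  62  62  64  62]
124 [104 118 164  57  59  61  63  60  62  61  60  60  77  90  94 123  56  59
  60  59  58  61]
126 [ 85  90 134  57  60  62  62  62  61  62  62  60  56  54  57  62  58  58
  57  55  57  54]
128 [169 167 108  52  59  61  62  61  60  58  62  62  54  54  51  72 147 172
 170 169 168 168]
130 [166 169 171 171 151  50  54  55  55  61  62  63  58  53  52  94 171 168
 168 167 167 167]
132 [169 170 168 170 172 104  51  54  57  60  63  62  59  53  68 142 170 168
 168 167 167 167]
134 [170 168 166 170 172 140  50  56  57  62  62  60  57  53  93 171 167 167
 168 166 167 166]
136 [169 167 168 168 170 137  51  56  56  63  62  61  51  79 174 168 168 167
 166 167 166 167]
138 [168 167 167 168 168 139  49  55  58
[... 1518 characters left out ...]
47 143 164]
 [153 149 142 144 141 144 141 146 145 164]
 [151 149 144 150 146 149 148 146 144 164]
 [151 149 145 150 146 148 147 146 144 164]
 [152 149 145 150 146 149 146 146 144 161]
 [154 149 144 149 146 149 146 146 144 163]
 [116 125 145 148 146 149 148 147 133 121]
 [ 14  20 152 155 149 153 153 153  38  11]
 [ 13  13  29  28  33  62  29  29  20  15]
 [ 16  15  24  27  32  61  26  30  18  20]
 [ 20  21  27  30  28  43  30  26  17  19]
 [ 18  14  28  29  29  37  31  28  13  16]
 [ 14  16  31  29  27  37  29  27  19  19]
 [ 28  24  28  29  23  38  27  28  21  12]
 [ 53  16  30  28  28  35  27  28  17  19]
 [ 75  19  28  26  31  59  30  25  21  20]
 [ 73  24  27  27  31  61  27  27  32  22]]
```

Both cameras agree that the real fingertips end about 30 mm above the reported TCP, which explains the miss. The bracket hasn't moved. I'll half-open the fingers, touch the cart lightly beside the bracket to measure the offset exactly, then grasp.

Emit:
jog_arm(
  commands=[
    [0.5, 0, 0, 0, 0, 0, 0],
    [0.5, 0, 0, 0, 0, 0, 0],
    [0.5, 0, 0, 0, 0, 0, 0],
    [0.5, 0, 0, 0, 0, 0, 0],
    [0.5, 0, 0, 0, 0, 0, 0],
  ],
)

```text
time: 5.18
position: [0.4959, -0.3242, 0.0901]
tool_rot: [-1.701, -2.641, -0.0]
ft_force: [-0.2, -0.5, 0.1]
grip_width: 0.298
grip_force: 0.0
```

Emit:
jog_arm(
  commands=[
    [0.5, 0, 0, -0.04, 0, 0, 0],
    [0.5, 0, 0, -0.08, 0, 0, 0],
    [0.5, 0, 0, -0.12, 0, 0, 0],
    [0.5, 0, 0, -0.16, 0, 0, 0],
    [0.5, 0, 0, -0.18, 0, 0, 0],
  ],
)

```text
time: 5.6
position: [0.4945, -0.3235, -0.0022]
tool_rot: [-1.7, -2.638, -0.0]
ft_force: [-0.3, -0.1, 0.3]
grip_width: 0.496
grip_force: 0.0
```

Emit:
jog_arm(
  commands=[
    [0.5, 0, 0, -0.004, 0, 0, 0],
    [0.5, 0, 0, -0.01, 0, 0, 0],
    [0.5, 0, 0, -0.02, 0, 0, 0],
    [0.5, 0, 0, -0.02, 0, 0, 0],
    [0.5, 0, 0, -0.02, 0, 0, 0],
  ],
)

```text
time: 6.02
position: [0.4964, -0.3246, -0.009]
tool_rot: [1.701, 2.64, -0.0]
ft_force: [0.6, 0.7, 0.2]
grip_width: 0.497
grip_force: 0.0
```

Emit:
jog_arm(
  commands=[
    [0.5, 0, 0, -0.004, 0, 0, 0],
    [0.5, 0, 0, -0.008, 0, 0, 0],
    [0.5, 0, 0, -0.012, 0, 0, 0],
    [0.5, 0, 0, -0.014, 0, 0, 0],
    [0.5, 0, 0, -0.014, 0, 0, 0],
  ],
)

```text
time: 6.43
position: [0.4958, -0.3242, -0.0169]
tool_rot: [-1.701, -2.641, -0.0]
ft_force: [-0.1, 0.3, -0.0]
grip_width: 0.5
grip_force: 0.0
```

Emit:
jog_arm(
  commands=[
    [0.5, 0, 0, -0.002, 0, 0, 0],
    [0.5, 0, 0, -0.004, 0, 0, 0],
    [0.5, 0, 0, -0.006, 0, 0, 0],
    [0.5, 0, 0, -0.008, 0, 0, 0],
    [0.5, 0, 0, -0.008, 0, 0, 0],
  ],
)

```text
time: 6.85
position: [0.4958, -0.3243, -0.0209]
tool_rot: [-1.702, -2.641, -0.0]
ft_force: [0.5, -0.3, -0.8]
grip_width: 0.501
grip_force: 0.0
```

Emit:
jog_arm(
  commands=[
    [0.5, 0, 0, -0.002, 0, 0, 0],
    [0.5, 0, 0, -0.004, 0, 0, 0],
    [0.5, 0, 0, -0.006, 0, 0, 0],
    [0.5, 0, 0, -0.006, 0, 0, 0],
    [0.5, 0, 0, -0.006, 0, 0, 0],
  ],
)

```text
time: 7.27
position: [0.4959, -0.3243, -0.0237]
tool_rot: [-1.702, -2.641, -0.0]
ft_force: [-0.4, 0.5, -0.3]
grip_width: 0.501
grip_force: 0.0
```

Emit:
jog_arm(
  commands=[
    [0.5, 0, 0, -0.002, 0, 0, 0],
    [0.5, 0, 0, -0.004, 0, 0, 0],
    [0.5, 0, 0, -0.006, 0, 0, 0],
    [0.5, 0, 0, -0.006, 0, 0, 0],
    [0.5, 0, 0, -0.006, 0, 0, 0],
  ],
)

```text
time: 7.68
position: [0.4959, -0.3243, -0.0267]
tool_rot: [-1.701, -2.641, -0.0]
ft_force: [-0.1, 0.4, -1.0]
grip_width: 0.501
grip_force: 0.0
```

Emit:
jog_arm(
  commands=[
    [0.5, 0, 0, -0.002, 0, 0, 0],
    [0.5, 0, 0, -0.004, 0, 0, 0],
    [0.5, 0, 0, -0.004, 0, 0, 0],
    [0.5, 0, 0, -0.004, 0, 0, 0],
    [0.5, 0, 0, -0.004, 0, 0, 0],
  ],
)

```text
time: 8.1
position: [0.496, -0.3243, -0.0286]
tool_rot: [1.701, 2.641, 0.0]
ft_force: [-0.2, 0.4, 0.3]
grip_width: 0.503
grip_force: 0.0
```

Emit:
jog_arm(
  commands=[
    [0.5, 0, 0, -0.002, 0, 0, 0],
    [0.5, 0, 0, -0.004, 0, 0, 0],
    [0.5, 0, 0, -0.004, 0, 0, 0],
    [0.5, 0, 0, -0.004, 0, 0, 0],
    [0.5, 0, 0, -0.004, 0, 0, 0],
  ],
)

```text
time: 8.52
position: [0.496, -0.3243, -0.0307]
tool_rot: [-1.702, -2.641, -0.0]
ft_force: [-0.1, 0.6, -0.2]
grip_width: 0.499
grip_force: 0.0
```

Emit:
jog_arm(
  commands=[
    [0.5, 0, 0, -0.002, 0, 0, 0],
    [0.5, 0, 0, -0.004, 0, 0, 0],
    [0.5, 0, 0, -0.004, 0, 0, 0],
    [0.5, 0, 0, -0.004, 0, 0, 0],
    [0.5, 0, 0, -0.004, 0, 0, 0],
  ],
)

```text
time: 8.93
position: [0.4961, -0.3245, -0.0317]
tool_rot: [1.701, 2.641, -0.0]
ft_force: [-1.9, 1.1, 5.8]
grip_width: 0.499
grip_force: 2.9
```

Contact at TCP z ≈ -0.031, so the true tip height is reported z + 0.031. I'll raise 10 mm and close.

Emit:
jog_arm(
  commands=[
    [0.5, 0, 0, 0.01, 0, 0, 0],
    [0.5, 0, 0, 0.02, 0, 0, 0],
    [0.5, 0, 0, 0.02, 0, 0, 0],
    [0.3, 0, 0, 0.02, 0, 0, 0],
    [0, 0, 0, 0.02, 0, 0, 0],
  ],
)

```text
time: 9.35
position: [0.496, -0.3244, -0.0226]
tool_rot: [1.702, 2.641, -0.0]
ft_force: [-0.2, -0.4, -0.8]
grip_width: 0.419
grip_force: 0.0
```

Emit:
jog_arm(
  commands=[
    [0, 0, 0, 0, 0, 0, 0],
    [0, 0, 0, 0, 0, 0, 0],
    [0, 0, 0, 0, 0, 0, 0],
    [0, 0, 0, 0, 0, 0, 0],
    [0, 0, 0, 0, 0, 0, 0],
  ],
)

```text
time: 9.77
position: [0.4958, -0.3243, -0.0228]
tool_rot: [-1.701, -2.641, -0.0]
ft_force: [-0.5, 0.2, -0.5]
grip_width: 0.138
grip_force: 25.0
```

Emit:
jog_arm(
  commands=[
    [0, 0, 0, 0, 0, 0, 0],
    [0, 0, 0, 0, 0, 0, 0],
    [0, 0, 0, 0, 0, 0, 0],
    [0, 0, 0, 0, 0, 0, 0],
    [0, 0, 0, 0, 0, 0, 0],
  ],
)

```text
time: 10.18
position: [0.4959, -0.3242, -0.0227]
tool_rot: [-1.701, -2.641, -0.0]
ft_force: [1.1, 0.1, -1.6]
grip_width: 0.131
grip_force: 25.0
```

Rib gripped (width 0.135, 25 N). I'll lift and carry it to a viewing spot near the pocket.

Emit:
jog_arm(
  commands=[
    [0, 0, 0, 0.03, 0, 0, 0],
    [0, 0, 0, 0.08, 0, 0, 0],
    [0, 0, 0, 0.14, 0, 0, 0],
    [0, 0, 0, 0.2, 0, 0, 0],
    [0, 0, 0.03, 0.26, 0, 0, 0],
  ],
  grip_force=30,
)

```text
time: 10.6
position: [0.4949, -0.3125, 0.1085]
tool_rot: [1.707, 2.637, -0.002]
ft_force: [1.1, -1.4, -0.1]
grip_width: 0.134
grip_force: 30.0
```

Emit:
jog_arm(
  commands=[
    [0, 0, 0.06, 0, 0, 0, -0.05],
    [0, 0, 0.12, 0, 0, 0, -0.1],
    [0, 0, 0.18, 0, 0, 0, -0.2],
    [0, 0, 0.24, 0, 0, 0, -0.25],
    [0, 0, 0.3, 0, 0, 0, -0.3],
  ],
)

```text
time: 11.02
position: [0.4957, -0.1579, 0.1075]
tool_rot: [1.905, 2.498, -0.0]
ft_force: [0.0, -0.4, -1.6]
grip_width: 0.132
grip_force: 30.0
```

Emit:
jog_arm(
  commands=[
    [0, 0, 0.06, 0, 0, 0, -0.05],
    [0, 0, 0.12, 0, 0, 0, -0.1],
    [0, 0, 0.18, 0, 0, 0, -0.15],
    [0, 0, 0.24, 0, 0, 0, -0.2],
    [0, 0, 0.3, 0, 0, 0, -0.243],
  ],
)

```text
time: 11.43
position: [0.4957, -0.0078, 0.1075]
tool_rot: [2.06, 2.371, -0.0]
ft_force: [1.2, 0.4, -1.2]
grip_width: 0.136
grip_force: 30.0
```

Emit:
jog_arm(
  commands=[
    [0, 0, 0.06, 0, 0, 0, 0],
    [0, 0, 0.12, 0, 0, 0, 0],
    [0, -0.008, 0.18, 0, 0, 0, 0],
    [0, -0.008, 0.22, 0, 0, 0, 0],
    [0, -0.008, 0.25, 0, 0, 0, 0],
  ],
)

```text
time: 11.85
position: [0.4914, 0.1186, 0.1077]
tool_rot: [2.055, 2.376, 0.001]
ft_force: [-0.2, -0.2, -1.8]
grip_width: 0.131
grip_force: 30.0
```

Emit:
jog_arm(
  commands=[
    [0, 0, 0, 0, 0, 0, 0],
    [0, 0, 0, 0, 0, 0, 0],
    [0, 0, 0, 0, 0, 0, 0],
    [0, 0, 0, 0, 0, 0, 0],
    [0, 0, 0, 0, 0, 0, 0],
  ],
)

```text
time: 12.27
position: [0.4921, 0.1141, 0.1073]
tool_rot: [2.061, 2.371, -0.001]
ft_force: [0.1, 0.3, -1.4]
grip_width: 0.129
grip_force: 30.0
```

```bash
python3 - <<'E'
from h import *
im=snap('wrist','w6'); A=R.from_rotvec(im['rot']).as_matrix(); print(im['pos'],np.degrees(np.arctan2(A[1,1],A[0,1])),A[2])
t=np.radians(8.1);X=np.array([np.cos(t),np.sin(t),0]);Y=np.array([-X[1],X[0],0]);o=np.array([.5477,.0909,0])+.094*Y
print(w2px(im,[o+X*a+Y*b+[0,0,.016] for a,b in[(-.015,-.054),(.015,-.054),(.023,.054),(-.023,.054),(-.023,.012),(.023,.012)]]).round(1))
cv2.imwrite('pics/w6b.png',cv2.resize(cv2.imread('pics/w6.png'),(800,600),interpolation=cv2.INTER_CUBIC))
E
```

```text
[0.4921322  0.11414771 0.10727598] 7.986167470865813 [-5.49825977e-04 -2.03782725e-04 -9.99999828e-01]
[[313.8 196.3]
 [345.7 196.3]
 [361.4  72.9]
 [307.9  72.7]
 [306.8 123.4]
 [358.5 123.5]]
```

View pics/w6b.png

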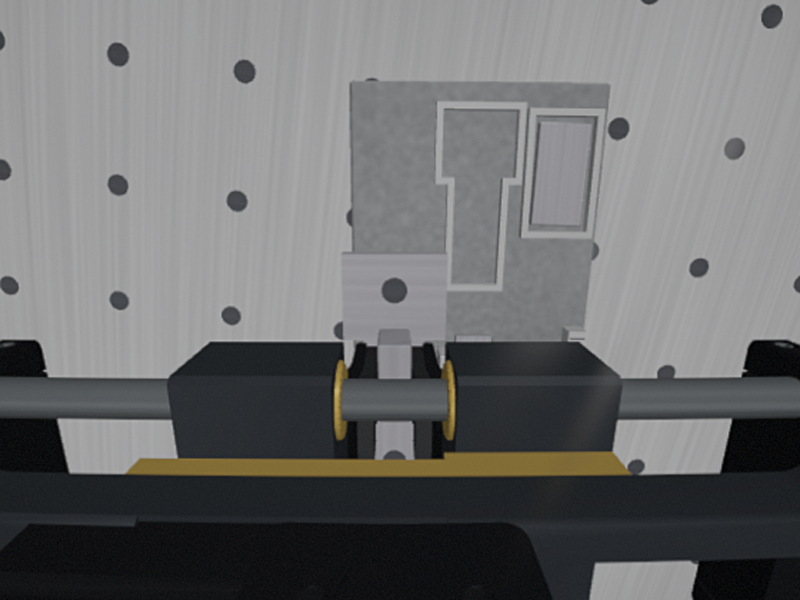

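The picture shows the pocket's inner corners at about (452,286), (498,287), (519,109) and (442,108). The held bracket's head far edge runs from (343,254) to (447,253).

```bash
python3 - <<'E'
from h import *
im=load('w6'); s=.7
P=px2w(im,np.array([[452,286],[498,287],[519,109],[442,108]])*s,[.016]*4); print(P.round(4),np.linalg.norm(P[0]-P[1]),np.linalg.norm(P[2]-P[3]))
y=(P[2]+P[3]-P[0]-P[1])/2; print('len',np.linalg.norm(y),'yaw',np.degrees(np.arctan2(y[1],y[0]))-90, 'centre',P.mean(0))
C=px2w(im,np.array([[350,82],[609,84]])*s,[.01]*2); e=C[1]-C[0]; print('tray far edge',C,np.linalg.norm(e),np.degrees(np.arctan2(e[1],e[0])))
t=np.radians(8.1);X=np.array([np.cos(t),np.sin(t),0]);Y=np.array([-X[1],X[0],0])
print('pocket from edge',C.mean(0)-.071*Y)
H=px2w(im,np.array([[343,254],[447,253]])*s,[.1355]*2); e=H[1]-H[0]; print('head',np.linalg.norm(e),np.degrees(np.arctan2(e[1],e[0]))); d=H.mean(0)-im['pos']; print('head edge rel TCP in X,Y',d@X,d@Y,'(expect 0,.044)')
E
```

```text
[[0.5303 0.125  0.016 ]
 [0.5605 0.1286 0.016 ]
 [0.5518 0.2382 0.016 ]
 [0.5057 0.2321 0.016 ]] 0.03044804792524423 0.046438652590545526
len 0.10960918920315393 yaw 8.734139047074805 centre [0.53708191 0.18099684 0.016     ]
tray far edge [[0.44859376 0.2399867  0.01      ]
 [0.60502327 0.26180814 0.01      ]] 0.15794418570393204 7.941340768498305
pocket from edge [0.5368125  0.18060574 0.01      ]
head 0.03921847916407763 8.561118258787483
head edge rel TCP in X,Y 0.0015691245821082712 0.04415841072699485 (expect 0,.044)
```

Wrist measurement puts the pocket at (0.537, 0.181), yaw about 8.1°. I'll move above it and lower, with laid height at TCP z ≈ -0.0127.

Emit:
jog_arm(
  commands=[
    [0, 0.03, 0.05, 0, 0, 0, 0],
    [0, 0.06, 0.1, 0, 0, 0, 0],
    [0, 0.086, 0.145, -0.04, 0, 0, 0.005],
    [0, 0.086, 0.145, -0.1, 0, 0, 0.005],
    [0, 0.086, 0.145, -0.16, 0, 0, 0.005],
  ],
)

```text
time: 12.73
position: [0.5365, 0.19, 0.0272]
tool_rot: [2.054, 2.377, 0.005]
ft_force: [-0.2, -0.6, -2.3]
grip_width: 0.13
grip_force: 30.0
```

Emit:
jog_arm(
  commands=[
    [0, 0, 0, -0.02, 0, 0, 0],
    [0, 0, 0, -0.02, 0, 0, 0],
    [0, 0, 0, -0.02, 0, 0, 0],
    [0, 0, 0, -0.02, 0, 0, 0],
    [0, 0, 0, -0.02, 0, 0, 0],
  ],
)

```text
time: 13.15
position: [0.5367, 0.1883, 0.0195]
tool_rot: [2.055, 2.373, 0.004]
ft_force: [-0.0, 0.3, -2.0]
grip_width: 0.134
grip_force: 30.0
```

```bash
python3 - <<'E'
from h import *
w=snap('wrist','w7'); s=ctrl.get_state(); p=np.array(s['position']); A=R.from_rotvec(s['tool_rot']).as_matrix(); print(p,np.degrees(np.arctan2(A[1,1],A[0,1])))
i=load('scene0'); c=np.array([[330,92],[288,300],[330,150]])/5+[255,195]; print('crosshead top',px2w(i,c,[.076,.06,.076]))
crop('w7',240,130,400,250,5,'w7c')
t=np.radians(8.1);X=np.array([np.cos(t),np.sin(t),0]);Y=np.array([-X[1],X[0],0]);o=np.array([.5369,.1808,0])
q=w2px(w,[o+X*a+Y*b+[0,0,.016] for a,b in[(-.015,-.054),(.015,-.054),(.023,.054),(-.023,.054)]]); print(q.round(1),((q-[240,130])*5).round())
E
```

```text
[0.53651149 0.18830197 0.01933811] 8.23444014319758
crosshead top [[0.50147233 0.03521474 0.076     ]
 [0.61212839 0.05631554 0.06      ]
 [0.53343684 0.0473897  0.076     ]]
[[252.2 316.4]
 [293.5 316.4]
 [309.1 166.7]
 [236.7 166.5]] [[ 61. 932.]
 [268. 932.]
 [345. 183.]
 [-17. 183.]]
```

Emit:
jog_arm(
  commands=[
    [0, -0.002, -0.003, -0.01, 0, 0, 0],
    [0, -0.002, -0.003, -0.02, 0, 0, 0],
    [0, -0.002, -0.003, -0.03, 0, 0, 0],
    [0, -0.002, -0.003, -0.036, 0, 0, 0],
    [0, -0.002, -0.003, -0.036, 0, 0, 0],
  ],
)

```text
time: 13.62
position: [0.5332, 0.1863, -0.0017]
tool_rot: [-2.055, -2.375, 0.002]
ft_force: [-0.1, 0.2, -1.2]
grip_width: 0.138
grip_force: 30.0
```

Emit:
jog_arm(
  commands=[
    [0, 0, 0, 0, 0, 0, 0],
    [0, 0, 0, 0, 0, 0, 0],
    [0, 0, 0, 0, 0, 0, 0],
    [0, 0, 0, 0, 0, 0, 0],
    [0, 0, 0, 0, 0, 0, 0],
  ],
)

```text
time: 14.03
position: [0.5341, 0.1867, -0.0005]
tool_rot: [2.055, 2.376, 0.0]
ft_force: [-0.4, 0.5, -1.0]
grip_width: 0.133
grip_force: 30.0
```

Emit:
jog_arm(
  commands=[
    [0, 0.002, 0, -0.004, 0, 0, 0],
    [0, 0.002, 0, -0.01, 0, 0, 0],
    [0, 0.002, 0, -0.015, 0, 0, 0],
    [0, 0.002, 0, -0.02, 0, 0, 0],
    [0, 0.002, 0, -0.022, 0, 0, 0],
  ],
)

```text
time: 14.45
position: [0.5346, 0.1865, -0.0123]
tool_rot: [-2.055, -2.376, 0.001]
ft_force: [0.4, -0.1, -1.0]
grip_width: 0.135
grip_force: 30.0
```

Emit:
jog_arm(
  commands=[
    [0, 0, 0, -0.001, 0, 0, 0],
    [0, 0, 0, -0.002, 0, 0, 0],
    [0, 0, 0, -0.002, 0, 0, 0],
    [0, 0, 0, -0.002, 0, 0, 0],
    [0, 0, 0, -0.002, 0, 0, 0],
  ],
)

```text
time: 14.87
position: [0.5351, 0.1867, -0.0125]
tool_rot: [2.055, 2.376, 0.0]
ft_force: [0.5, -0.3, -0.6]
grip_width: 0.137
grip_force: 30.0
```

```bash
python3 - <<'E'
from h import *
w=snap('wrist','w8'); s=snap('scene','s8')
crop('w8',220,60,360,235,4,'t'); a=cv2.imread('pics/t.png')
crop('w8',340,200,440,250,4,'t2')
crop('scene0',275,240,345,275,5,'u'); b=cv2.imread('pics/u.png')[:, :236]
print(a.shape)
c=cv2.resize(cv2.imread('pics/scene0.png')[235:275,280:320],None,fx=6,fy=6,interpolation=cv2.INTER_CUBIC)
o=np.zeros((600,800,3),np.uint8); a=a[:600]; o[:a.shape[0],:560]=a; o[:240,560:800]=c
d=cv2.resize(cv2.imread('pics/side0.png')[220:265,225:265],None,fx=6,fy=6,interpolation=cv2.INTER_CUBIC); o[300:300+d.shape[0],560:800]=d
cv2.imwrite('pics/m8.png',o); print(ctrl.get_state()['position'],ctrl.get_state()['ft_force'])
E
```

```text
(700, 560, 3)
[ 0.53511037  0.18666731 -0.01249866] [ 0.19887864 -0.11489146 -1.72562659]
```

View pics/m8.png

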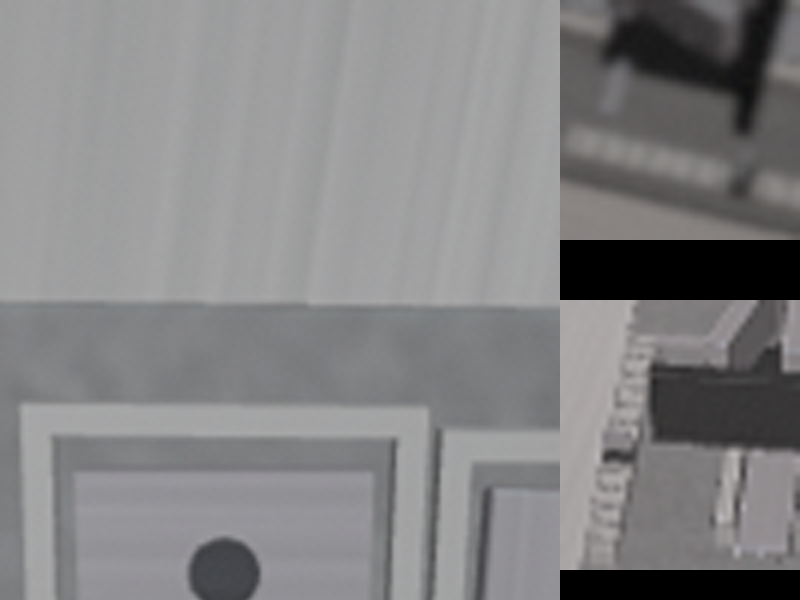

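The bracket head sits between the pocket walls with even gaps: bracket 73–376, walls 53–390. The scene crop puts the pointer tip at about (612,110) and the clip blade top at about (745,137). In the side crop the clip is at about (622,440). I'll release and compute the mark.

Emit:
jog_arm(
  commands=[
    [0.1, 0, 0, -0.001, 0, 0, 0],
    [0.25, 0, 0, -0.001, 0, 0, 0],
    [0.4, 0, 0, -0.001, 0, 0, 0],
    [0.4, 0, 0, -0.001, 0, 0, 0],
    [0.4, 0, 0, -0.001, 0, 0, 0],
  ],
)

```text
time: 15.38
position: [0.5351, 0.1867, -0.0131]
tool_rot: [2.055, 2.376, 0.0]
ft_force: [0.2, 0.3, -0.1]
grip_width: 0.344
grip_force: 0.0
```

```bash
python3 - <<'E'
from h import *
t=np.radians(8.1);X=np.array([np.cos(t),np.sin(t),0]);Y=np.array([-X[1],X[0],0]);o=np.array([.5477,.0909,0])
i=load('scene0'); d=load('side0')
def tr(P): return np.c_[(P-o)@X,(P-o)@Y].round(4)
print('scene pointer tip, blade top, clip base',tr(px2w(i,np.array([[612-560,112],[612-560,70],[745-560,137],[745-560,160],[740-560,185]])/6+[280,235],[.036,.036,.036,.03,.018])))
print('side clip',tr(px2w(d,np.array([[622-560,432-300],[622-560,448-300],[620-560,457-300]])/6+[225,220],[.036,.036,.025])))
print('crosshead', tr(px2w(i,np.array([[330,92],[325,92],[335,92],[288,300],[280,305]])/5+[255,195],[.076,.076,.076,.06,.031])))
print('side crosshead top',tr(px2w(d,np.array([[650-560,368-300],[650-560,440-300]])/6+[225,220],[.076,.031])))
# lever/fin in scene
print('fin top ends',tr(px2w(i,np.array([[190,128],[295,155]])/5+[255,195],[.085]*2)),'lever top',tr(px2w(i,np.array([[175,150],[270,215]])/5+[255,195],[.082]*2)))
s=i['frame'][int(235+137/6):int(235+200/6),305:317].mean(2).astype(int); print(s)
E
```

```text
scene pointer tip, blade top, clip base [[ 0.0583 -0.104 ]
 [ 0.0391 -0.109 ]
 [ 0.0554 -0.0476]
 [ 0.0628 -0.0456]
 [ 0.0687 -0.0458]]
side clip [[ 0.0673 -0.0476]
 [ 0.066  -0.0382]
 [ 0.0681 -0.0424]]
crosshead [[-0.0536 -0.0486]
 [-0.053  -0.0511]
 [-0.0543 -0.0462]
 [ 0.0589 -0.0433]
 [ 0.0478 -0.0487]]
side crosshead top [[ 0.053  -0.0505]
 [ 0.055  -0.0483]]
fin top ends [[-0.0095 -0.1108]
 [-0.0077 -0.0565]] lever top [[ 0.0031 -0.1152]
 [ 0.027  -0.0609]]
[[ 92  90  89  81  70  62  67  80  89  90  91  91]
 [ 92  91  92  90  87  84  85  87  90  90  91  92]
 [ 93  93  93  93  93  94  95  93  91  92  92  92]
 [ 97  97  95  93  96  99  99  96  91  92  93  91]
 [114 106 101  97  96  98  98  92  90  91  92  91]
 [127 119 115 103  93  92  88  87  90  93  93  93]
 [132 127 122 106  93  88  79  84  98 106 104 101]
 [129 125 117  98  82  77  76  92 112 121 122 118]
 [120 114 105  84  68  66  76 100 119 126 132 131]
 [103 103  95  74  60  60  79 105 120 126 134 136]
 [ 92  92  87  75  65  66  81 100 112 122 129 132]]
```

Bracket released. I'll lift clear and move so the wrist camera looks at the leg and mark clip.

Emit:
jog_arm(
  commands=[
    [0.4, 0, 0, 0.01, 0, 0, 0],
    [0.4, 0, 0, 0.05, 0, 0, 0],
    [0.4, 0, 0, 0.11, 0, 0, 0],
    [0.6, 0, 0, 0.18, 0, 0, 0],
    [0.8, 0, -0.02, 0.24, 0, 0, 0],
  ],
)

```text
time: 15.8
position: [0.5346, 0.1793, 0.1092]
tool_rot: [-2.051, -2.379, -0.003]
ft_force: [1.2, 0.0, -0.2]
grip_width: 0.478
grip_force: 0.0
```

Emit:
jog_arm(
  commands=[
    [1, 0.02, -0.06, 0, 0, 0, 0],
    [1, 0.04, -0.13, 0, 0, 0, 0],
    [1, 0.06, -0.2, 0, 0, 0, 0],
    [1, 0.07, -0.27, 0, 0, 0, 0],
    [1, 0.07, -0.34, 0, 0, 0, 0],
  ],
)

```text
time: 16.22
position: [0.5709, 0.0049, 0.1075]
tool_rot: [2.055, 2.375, 0.002]
ft_force: [0.6, 0.2, -0.2]
grip_width: 0.844
grip_force: 0.0
```

Emit:
jog_arm(
  commands=[
    [1, 0, -0.05, 0, 0, 0, 0],
    [1, 0, -0.1, 0, 0, 0, 0],
    [1, 0, -0.14, 0, 0, 0, 0],
    [1, 0, -0.15, 0, 0, 0, 0],
    [1, 0, -0.15, 0, 0, 0, 0],
  ],
)

```text
time: 16.63
position: [0.5699, -0.0702, 0.107]
tool_rot: [2.06, 2.372, -0.0]
ft_force: [-0.5, -0.1, -0.4]
grip_width: 0.997
grip_force: 0.0
```

Emit:
jog_arm(
  commands=[
    [1, 0, 0, 0, 0, 0, 0],
    [1, 0, 0, 0, 0, 0, 0],
    [1, 0, 0, 0, 0, 0, 0],
    [1, 0, 0, 0, 0, 0, 0],
    [1, 0, 0, 0, 0, 0, 0],
  ],
)

```text
time: 17.05
position: [0.5701, -0.0672, 0.107]
tool_rot: [2.053, 2.378, 0.0]
ft_force: [0.8, -0.1, 0.2]
grip_width: 1.002
grip_force: 0.0
```

```bash
python3 - <<'E'
from h import *
im=snap('wrist','w9'); p=im['pos']; A=R.from_rotvec(im['rot']).as_matrix(); print(p,np.degrees(np.arctan2(A[1,1],A[0,1])))
t=np.radians(8.1);X=np.array([np.cos(t),np.sin(t),0]);Y=np.array([-X[1],X[0],0]);o=np.array([.5369,.1808,0])-.094*Y
W=lambda a,b,c:o+a*X+b*Y+[0,0,c]
n=dict(blade=W(.064,-.046,.036),ptip=W(.062,-.106,.036),pbase=W(.04,-.106,.036),chL=W(-.055,-.054,.076),chR=W(.055,-.054,.076),fin=W(-.014,-.059,.085))
for k,v in n.items(): print(k,w2px(im,v).round(1))
g=im['frame'].mean(2).astype(int)
def patch(c,hx,hy,st=1):
    u,v=w2px(im,c)[0].round().astype(int); print('cols',u-hx,'rows',v-hy)
    for r in range(v-hy,v+hy+1,st): print(r,*g[r,u-hx:u+hx+1:2])
patch(n['blade'],14,14); patch(W(.052,-.106,.036),14,14)
E
```

```text
[ 0.57008582 -0.06720807  0.10696313] 8.368046998267317
blade [[357.7  78.2]]
ptip [[350.7 154. ]]
pbase [[324.7 153.8]]
chL [[197.2  79.9]]
chR [[358.7  80.8]]
fin [[256.7  85.9]]
cols 344 rows 64
64 120 121 122 107 84 164 168 167 166 166 165 165 159 158 157
65 114 115 114 100 82 162 154 153 154 154 154 156 161 158 157
66 78 79 80 68 58 111 88 95 94 93 96 119 158 158 157
67 31 30 31 29 29 37 58 127 124 122 124 140 156 158 157
68 31 30 31 31 29 28 70 171 167 166 168 166 152 158 158
69 35 34 35 34 34 33 47 173 167 167 167 165 155 158 157
70 33 34 34 33 34 32 45 173 168 168 168 168 159 159 157
71 31 31 32 31 31 29 34 141 141 143 144 146 141 155 158
72 30 29 30 30 33 30 22 50 61 62 62 63 63 143 158
73 30 29 33 30 30 29 29 106 108 106 104 102 100 143 154
74 27 28 28 28 26 29 37 148 148 147 148 147 145 144 145
75 27 28 26 30 28 26 41 149 148 146 146 146 146 144 142
76 23 22 21 19 17 13 45 151 147 148 147 148 147 145 143
77 15 11 15 13 17 15 53 116 118 123 123 124 124 122 129
78 7 12 12 11 10 27 64 71 74 79 80 80 77 79 128
79 11 5 11 10 16 46 65 60 62 63 63 61 60 122 154
80 13 12 12 14 34 
[... 1878 characters left out ...]
64 165
158 122 121 119 122 123 121 122 118 114 117 88 108 167 164 164
159 121 121 121 122 122 122 122 118 115 117 86 121 166 165 164
160 120 120 120 123 122 121 122 118 116 117 85 128 167 165 165
161 119 119 119 122 121 121 122 120 117 116 85 129 167 166 167
162 118 119 118 120 121 121 121 122 119 117 83 139 133 127 128
163 119 117 116 119 122 123 123 121 119 120 84 145 131 112 114
164 121 119 118 118 122 125 124 121 120 121 82 145 159 153 153
165 122 121 120 120 122 126 126 121 122 122 82 147 166 166 166
166 122 122 122 120 122 127 124 122 121 124 80 158 166 165 165
167 123 124 123 120 124 124 122 121 120 122 89 162 167 166 166
168 122 121 121 121 122 124 123 119 119 122 113 149 151 153 152
```

```bash
python3 - <<'E'
from h import *
im=load('w9'); t=np.radians(8.1);X=np.array([np.cos(t),np.sin(t),0]);Y=np.array([-X[1],X[0],0]);o=np.array([.5369,.1808,0])-.094*Y
P=px2w(im,[[340,152.2],[346.5,152.2],[364,74.9],[348,76.4],[355.5,73]],[.036,.036,.036,.076,.076]); print(np.c_[(P-o)@X,(P-o)@Y].round(4)); d=im['pos']-o; print(o,d@X,d@Y)
g=im['frame'].mean(2).astype(int)
print('row over fin/lever');
for r in(84,90,96,104,112,124): print(r,*g[r,240:330:3])
print('crosshead L'); print(g[72,190:216],)
E
```

```text
[[ 0.0529 -0.1046]
 [ 0.0584 -0.1045]
 [ 0.0689 -0.0435]
 [ 0.0475 -0.0513]
 [ 0.0525 -0.049 ]]
[0.55014472 0.08773778 0.        ] -0.0020898954254559877 -0.15620977946442016
row over fin/lever
84 16 13 10 13 10 77 151 151 149 150 158 52 6 9 14 9 10 10 10 12 11 7 10 4 6 10 11 8 10 11
90 35 34 33 32 34 90 147 145 146 148 150 84 32 33 33 33 32 31 34 33 33 30 85 148 147 146 153 124 120 121
96 30 33 32 32 33 90 147 147 146 149 149 88 31 34 30 33 33 30 29 31 30 69 141 147 145 146 147 133 116 118
104 32 32 36 34 31 89 146 147 147 149 149 88 31 33 32 34 33 34 30 29 72 141 145 144 144 146 132 22 123 118
112 33 33 33 33 33 89 147 147 148 150 150 83 32 31 31 32 33 33 27 72 141 145 144 144 145 132 26 31 120 117
124 34 33 32 31 29 87 147 148 148 148 149 74 32 33 30 32 31 49 118 148 143 144 146 142 59 30 32 38 118 119
crosshead L
[120 120 119 121 124 100  32  27  33  32  35  32  34  31  32  33  31  34
  34  33  32  35  34  35  34  35]
```

Wrist view: pointer at tray y -0.1045, blade at -0.0435, so the leg travel needed is about 61 mm, which is inside 45–65. I'll straddle fin and lever behind the crosshead.

Emit:
jog_arm(
  commands=[
    [1, -0.008, 0.06, 0, 0, 0, 0],
    [1, -0.016, 0.12, 0, 0, 0, 0],
    [1, -0.022, 0.17, 0, 0, 0, 0],
    [1, -0.022, 0.17, -0.04, 0, 0, 0],
    [1, -0.022, 0.17, -0.08, 0, 0, 0],
  ],
)

```text
time: 17.52
position: [0.5602, 0.0196, 0.068]
tool_rot: [2.048, 2.378, 0.004]
ft_force: [0.8, -0.8, -0.7]
grip_width: 1.001
grip_force: 0.0
```

```bash
cat >> h.py <<'E'
t=np.radians(8.1);X=np.array([np.cos(t),np.sin(t),0]);Y=np.array([-X[1],X[0],0]);o=np.array([.5369,.1808,0])-.094*Y
def tr(P): P=np.atleast_2d(P); return np.c_[(P-o)@X,(P-o)@Y,P[:,2]].round(4)
def st():
    s=ctrl.get_state(); A=R.from_rotvec(s['tool_rot']).as_matrix(); f=np.array(s['ft_force']); print('tray',tr(s['position']),'yaw',np.degrees(np.arctan2(A[1,1],A[0,1])).round(2),'F',f@X,f@Y,f[2],'t',s['time'],s['grip_width'],s['grip_force'])
E
python3 -c "
from h import *
for k in range(3): ctrl.get_image('wrist')
st(); im=load('w9'); print(tr(px2w(im,[[348,66.3],[330,66.3]],[.076]*2)))"
```

```text
tray [[-0.0026 -0.0713  0.0657]] yaw 8.3 F -0.4382948771190626 0.21885102963322017 -0.11965763066492874 t 17.6667 0.9989175086478845 0.0
[[ 0.0471 -0.0449  0.076 ]
 [ 0.035  -0.045   0.076 ]]
```

Emit:
jog_arm(
  commands=[
    [1, 0.002, 0, -0.03, 0, 0, 0],
    [1, 0.002, 0, -0.06, 0, 0, 0],
    [1, 0.002, 0, -0.09, 0, 0, 0],
    [1, 0.002, 0, -0.104, 0, 0, 0],
    [1, 0.002, 0, -0.104, 0, 0, 0],
  ],
)

```text
time: 18.08
position: [0.5594, 0.0163, 0.0143]
tool_rot: [-2.055, -2.374, 0.001]
ft_force: [-0.7, 0.1, 0.3]
grip_width: 1.003
grip_force: 0.0
```

Emit:
jog_arm(
  commands=[
    [1, 0, 0, 0, 0, 0, 0],
    [1, 0, 0, 0, 0, 0, 0],
    [1, 0, 0, 0, 0, 0, 0],
    [1, 0, 0, 0, 0, 0, 0],
    [1, 0, 0, 0, 0, 0, 0],
  ],
)

```text
time: 18.5
position: [0.5604, 0.0166, 0.0155]
tool_rot: [2.055, 2.375, 0.001]
ft_force: [-0.0, -0.4, 0.4]
grip_width: 0.998
grip_force: 0.0
```

```bash
python3 -c "
from h import *
st()"
```

```text
tray [[ 0.0001 -0.0719  0.0155]] yaw 8.26 F -0.09279758718566285 -0.4261108506470701 0.35408971711222303 t 18.5 0.9983238797238243 0.0
```

Emit:
jog_arm(
  commands=[
    [1, -0.002, 0.012, 0, 0, 0, 0],
    [1, -0.005, 0.036, 0, 0, 0, 0],
    [1, -0.009, 0.06, 0, 0, 0, 0],
    [1, -0.012, 0.084, 0, 0, 0, 0],
    [1, -0.015, 0.108, 0, 0, 0, 0],
  ],
)

```text
time: 18.92
position: [0.5526, 0.0716, 0.015]
tool_rot: [2.055, 2.375, -0.0]
ft_force: [1.2, -4.2, 0.4]
grip_width: 0.997
grip_force: 2.0
```

Emit:
jog_arm(
  commands=[
    [1, -0.002, 0.012, 0, 0, 0, 0],
    [1, -0.002, 0.012, 0, 0, 0, 0],
    [1, -0.002, 0.012, 0, 0, 0, 0],
    [1, -0.002, 0.012, 0, 0, 0, 0],
    [1, -0.002, 0.012, 0, 0, 0, 0],
  ],
)

```text
time: 19.33
position: [0.5516, 0.0762, 0.015]
tool_rot: [2.056, 2.375, -0.0]
ft_force: [0.2, -2.1, 1.8]
grip_width: 0.999
grip_force: 1.1
```

```bash
python3 - <<'E'
from h import *
st(); im=snap('wrist','w10'); s=snap('scene','s10'); d=snap('side','d10')
p=tr(im['pos'])[0]; W=lambda a,b,c:o+a*X+b*Y+[0,0,c]
gy=p[1]
for b in(.019-.0015,.010): print(w2px(im,[W(-.05,gy+b,.076),W(0.0,gy+b,.076),W(.05,gy+b,.076)]).round(1))
g=im['frame'].mean(2).astype(int)
c=w2px(im,[W(-.03,gy+.0175,.076)])[0].round().astype(int); print(c)
for r in range(c[1]-20,c[1]+16): print(r,*g[r,c[0]-60:c[0]+120:12])
for n,q in(('scene',s),('side',d)):
    print(n,w2px(q,[W(.066,-.0435,.036),W(.0584,gy-.042,.036)]).round(1))
E
```

```text
tray [[-0.0002 -0.0116  0.015 ]] yaw 8.23 F -0.12154613966386735 -2.1001214705066333 1.7543143980657887 t 19.3333 0.9987166857527799 1.0510160028934479
[[165.2 245.1]
 [273.9 245.5]
 [382.6 245.7]]
[[166.6 260.2]
 [273.9 260.7]
 [381.1 260.8]]
[208 245]
225 174 132 128 27 21 27 23 25 26 24 25 26 26 23 25
226 175 132 89 27 26 23 26 25 23 22 24 26 27 26 27
227 175 131 39 27 22 25 25 27 24 24 23 25 27 28 27
228 174 131 18 27 25 29 28 24 22 24 21 24 24 27 26
229 174 130 23 24 23 24 26 25 27 26 25 25 24 24 25
230 174 131 25 25 26 25 21 25 23 25 20 26 24 25 24
231 174 132 23 25 20 25 25 22 23 26 26 25 24 26 25
232 176 132 25 24 26 22 24 23 26 26 19 23 22 27 24
233 174 132 24 26 25 24 24 21 24 26 28 26 23 26 24
234 174 136 27 26 23 25 25 25 25 25 24 26 26 26 25
235 175 139 27 25 22 25 29 22 26 26 26 25 24 26 26
236 176 132 24 25 26 25 26 24 25 25 27 23 26 23 26
237 176 78 26 27 25 22 23 27 24 24 25 24 24 28 27
238 175 29 26 24 24 28 26 21 24 25 23 27 22 24 25
239 175 21 24 25 27 25 26 25 24 24 24 25 28 27 28
240 175 23 26 22 25 26 21 23 25 28 23 28 27 22 24
241 174 28 24 25 27 25 25 25 23 2
[... 353 characters left out ...]
9 40 39 38 36
249 174 40 39 40 39 39 39 37 39 36 37 37 35 34 36
250 174 39 38 38 37 36 36 36 36 37 36 31 34 34 35
251 174 37 35 36 35 36 35 34 35 33 33 33 34 33 34
252 174 35 34 36 35 35 32 34 33 32 32 31 33 33 31
253 174 32 34 34 35 33 31 32 35 33 33 32 31 33 33
254 174 30 29 32 31 32 32 33 32 33 34 31 31 33 33
255 174 20 31 29 29 28 33 33 32 32 30 31 32 30 31
256 174 40 25 21 24 27 25 27 30 21 21 28 31 30 27
257 173 118 17 27 17 74 24 22 21 40 36 22 24 22 27
258 174 144 21 32 21 137 34 36 33 129 111 29 27 25 76
259 173 141 17 32 19 139 36 35 38 137 117 31 34 27 128
260 173 81 15 29 20 137 32 37 46 133 114 36 34 31 132
scene [[309.9 262.3]
 [306.7 258.7]]
side [[235.1 242.2]
 [238.4 239.6]]
```

```bash
python3 - <<'E'
from h import *
im=load('w10'); print(tr(px2w(im,[[165,256.3],[220,256.6],[165,242],[230,242.7]],[.076]*4)))
g=im['frame'].mean(2).astype(int)
print('left end rows'); 
for r in range(236,262,2): print(r,*g[r,148:176])
for n,(u,v) in(('scene',(308,261)),('side',(236,241))):
    q=load(('s' if n=='scene' else 'd')+'10')['frame'].mean(2).astype(int); print(n)
    for r in range(v-10,v+10): print(r,*q[r,u-14:u+12])
E
```

```text
[[-0.0506  0.0004  0.076 ]
 [-0.025   0.0004  0.076 ]
 [-0.05    0.0074  0.076 ]
 [-0.0201  0.0072  0.076 ]]
left end rows
236 176 175 175 176 174 171 173 173 151 117 135 140 132 91 40 19 23 19 26 23 24 26 22 28 24 27 22 26
238 175 175 174 175 174 171 172 175 173 117 107 73 29 19 23 23 24 24 26 24 24 25 24 22 26 22 21 26
240 175 175 176 175 174 173 177 177 125 44 15 23 23 23 22 27 24 23 22 26 26 25 27 24 26 23 26 25
242 175 175 176 175 175 177 147 58 19 24 30 30 32 31 30 32 27 30 29 28 26 29 30 27 31 30 28 28
244 175 175 175 174 177 179 65 21 31 36 36 37 35 37 36 35 36 35 36 37 35 36 37 36 34 34 36 36
246 175 174 175 174 177 180 63 26 41 45 44 47 42 45 43 42 42 44 43 43 43 44 42 47 45 43 45 44
248 174 175 175 175 177 180 81 25 39 42 40 42 43 42 42 42 42 41 41 44 40 41 40 41 41 43 43 41
250 174 174 175 175 174 179 113 32 34 37 40 36 39 40 39 40 38 38 38 40 37 38 38 38 38 40 38 40
252 174 173 175 174 174 177 116 31 25 35 35 36 35 34 36 34 34 36 34 34 36 35 34 34 34 33 35 35
254 174 174 175 175 172 176 180 65 16 28 30 31 30 31 31 34 33 36 33 32 34 32 31 31 29 31 33 32
256 174 174 174 17
[... 3321 characters left out ...]
110 131 129 130 120 141
244 172 176 173 172 174 175 173 172 175 178 141 130 135 139 94 50 53 56 55 46 103 131 128 128 79 144
245 174 174 171 174 175 174 172 172 177 179 91 60 61 87 91 49 54 53 54 48 62 100 100 100 75 141
246 175 173 172 173 175 173 171 173 177 179 73 78 79 65 53 55 58 56 60 58 57 53 53 54 50 51
247 177 171 173 175 174 172 171 174 176 171 136 144 144 123 101 62 69 72 74 72 72 69 64 66 57 55
248 174 172 173 175 173 171 172 175 174 142 144 138 138 161 166 47 52 54 52 51 50 50 50 52 49 53
249 172 172 174 174 171 170 173 175 174 157 173 174 174 177 158 48 53 52 54 52 53 55 53 52 52 52
250 172 173 174 174 171 172 173 173 175 143 165 168 164 172 120 51 53 54 53 54 54 54 54 52 51 52
```

```bash
python3 - <<'E'
from h import *
a=load('scene0');b=load('s10'); ga=a['frame'].mean(2); gb=b['frame'].mean(2)
print(np.round(ga[248:256,282:296]).astype(int))
P=tr(px2w(b,[[308,256.5],[308.4,254.5]],[.036]*2)); print('now',P)
for x in(288,289,290): print(tr(px2w(a,[[x,251]],[.036])))
# clip in scene, unoccluded image
print(np.round(gb[256:264,300:318]).astype(int)); print(np.round(ga[254:268,302:318]).astype(int))
for y in(-.0495,-.0435): print(y,w2px(a,[o+X*x+Y*y+[0,0,.036] for x in(.062,.07)]).round(1))
E
```

```text
[[ 97  97  96  96  96 102 110 116 110  99  90  85  82  77]
 [ 98  97  98  95  98 104 114 116 109 100  94  93  92  90]
 [ 98  96  97  95  99 106 115 115 107  98  95  94  94  93]
 [ 95  97  96  97 101 112 117 113 104  94  92  93  93  94]
 [ 96  95  97  96 104 114 116 111 101  94  93  94  93  94]
 [ 96  94  94  96 102 108 110 105  98  94  93  94  93  93]
 [ 98  96  97  96  97  97  99  98  95  94  94  94  93  92]
 [105 105 101  99  97  96  97  97  95  95  95  94  93  93]]
now [[ 0.0516 -0.0518  0.036 ]
 [ 0.0459 -0.0521  0.036 ]]
[[ 0.0495 -0.104   0.036 ]]
[[ 0.0488 -0.1016  0.036 ]]
[[ 0.0482 -0.0992  0.036 ]]
[[ 98  98  98  97  98  99 106 117 122 115 104  97  97  94  92  87  86  83]
 [ 97  98  98  97  97 100 106 117 119 111 102  96  95  96  96  95  94  94]
 [ 99  99  98  97  96  99 103 110 110 105 100  97  96  95  96  96  96  96]
 [107 104 100  98  97  97  99  98  99  99 100 100  98  96  96  97  96  96]
 [123 119 112 108 105 103  99  98  97 100 104 104 100  97  96  96  96  96]
 [139 135 127 124 123 117 111 106 101  99 102 101  97  95  96  96  96  97]
 [144 139 134 135 137 132 125 119 
[... 433 characters left out ...]
0  91  91  92  91]
 [ 97  94  93  93  94  93  93  93  94  96  94  92  93  92  92  92]
 [108 103 101  98  98  95  93  96  99 100  96  92  92  93  91  92]
 [123 119 117 114 107 102  97  96  99  98  93  90  92  93  91  92]
 [128 130 133 127 119 115 104  93  93  89  88  90  93  93  93  92]
 [128 133 136 132 128 122 107  94  88  79  84  98 106 105 102  98]
 [124 132 135 130 125 118  99  83  78  76  93 113 121 122 118 111]
 [111 118 123 121 114 105  84  68  66  76 100 119 126 133 131 123]
 [ 97 100 104 104 103  95  74  60  61  79 105 120 127 134 136 129]
 [ 89  91  90  92  93  87  75  65  66  81 101 112 122 130 132 130]]
-0.0495 [[307.9 260.3]
 [307.2 263.1]]
-0.0435 [[310.3 260.9]
 [309.5 263.7]]
```

Wrist and scene cameras both say about 9 mm remain. I'll advance by that and hold with the lever open.

Emit:
jog_arm(
  commands=[
    [1, -0.001, 0.006, 0, 0, 0, 0],
    [1, -0.002, 0.012, 0, 0, 0, 0],
    [1, -0.003, 0.018, 0, 0, 0, 0],
    [1, -0.003, 0.018, 0, 0, 0, 0],
    [1, -0.003, 0.018, 0, 0, 0, 0],
  ],
)

```text
time: 19.9
position: [0.5501, 0.0864, 0.0149]
tool_rot: [-2.054, -2.377, -0.001]
ft_force: [2.3, -1.3, 1.0]
grip_width: 0.998
grip_force: 1.1
```

Emit:
jog_arm(
  commands=[
    [1, 0, 0, 0, 0, 0, 0],
    [1, 0, 0, 0, 0, 0, 0],
    [1, 0, 0, 0, 0, 0, 0],
    [1, 0, 0, 0, 0, 0, 0],
    [1, 0, 0, 0, 0, 0, 0],
  ],
)

```text
time: 20.32
position: [0.5501, 0.0857, 0.0149]
tool_rot: [2.055, 2.376, 0.0]
ft_force: [2.1, -2.8, 0.2]
grip_width: 1.002
grip_force: 1.1
```

```bash
python3 - <<'E'
from h import *
st(); im=snap('wrist','w11'); s=snap('scene','s11'); st()
g=im['frame'].mean(2).astype(int)
for r in range(236,262): print(r,*g[r,160:280:20])
print(np.round(s['frame'].mean(2)[252:264,300:320]).astype(int))
E
```

```text
tray [[-0.0004 -0.0021  0.0149]] yaw 8.27 F 1.6549424010982303 -3.0501531779774433 0.24475702173967195 t 20.3167 1.0018588954602956 1.1062519624829292
tray [[-0.0004 -0.0021  0.0149]] yaw 8.27 F 1.7862557373186316 -3.1335589555206513 0.7381277637731908 t 20.4167 0.9998186017023227 1.106933355331421
236 135 23 25 25 25 23
237 92 27 27 25 25 25
238 39 25 23 26 26 23
239 17 18 23 25 26 24
240 19 24 23 22 23 25
241 25 27 25 24 20 22
242 32 28 28 28 26 29
243 34 32 36 35 32 30
244 36 34 34 36 33 39
245 41 38 37 35 35 35
246 46 43 41 40 39 36
247 44 41 41 41 41 38
248 41 42 40 40 37 39
249 42 39 41 39 39 37
250 39 38 39 38 36 34
251 34 34 36 33 35 34
252 34 35 34 35 33 33
253 32 32 32 32 30 30
254 31 31 29 32 33 32
255 23 27 28 33 32 29
256 37 24 26 27 28 20
257 112 31 86 24 32 42
258 138 30 142 32 32 133
259 134 34 142 34 36 136
260 78 32 138 37 35 131
261 28 31 137 34 34 132
[[ 98  98  97  98  96  98  98  99  97  95  87  73  51  25  21  18  19  15
   17  15]
 [ 98  98  98  97  97  98  97  97  98  98  96  85  67  43  32  29  23  18
   11  13]
 [ 97  96  96  95  97  96  98  97  98  99  99  97  89  75  62  54  41  32
   23  18]
 [ 97  97  98  96  98  96  97  97  98  99 103 109 111 105  91  80  69  59
   51  46]
 [ 97  97  97  97  97  98  96  97  97 100 106 115 119 112 101  93  87  84
   78  73]
 [ 97  98  96  96  96  96  96  97  98 101 109 118 119 111 100  95  94  93
   92  91]
 [ 99  97  97  96  95  95  96  98  98 101 111 117 116 107  98  98  96  95
   95  94]
 [107 104 100  98  98  96  96  97  99 102 110 113 111 102  98  97  96  95
   95  95]
 [123 119 112 108 106 103  99  98  98 103 106 107 103  98  96  97  96  95
   95  95]
 [139 135 126 125 123 118 111 106 101  98 101 100  97  96  96  95  97  96
   96  95]
 [144 139 133 135 137 131 125 118 108  98  96  92  89  95  97  98  98  98
   97  96]
 [142 136 133 139 143 139 132 128 112  96  91  83  88 102 110 109 105 102
  100  99]]
```

The pointer now aligns with the blade in the scene view (columns about 311 and 310.7), with the spring load on the fingers. I'll squeeze the lever.

Emit:
jog_arm(
  commands=[
    [0.8, 0, 0, 0, 0, 0, 0],
    [0.7, 0, 0, 0, 0, 0, 0],
    [0.6, 0, 0, 0, 0, 0, 0],
    [0.5, 0, 0, 0, 0, 0, 0],
    [0.4, 0, 0, 0, 0, 0, 0],
  ],
  grip_force=25,
)

```text
time: 20.83
position: [0.5499, 0.0857, 0.0148]
tool_rot: [-2.055, -2.376, 0.0]
ft_force: [2.0, -2.1, -0.0]
grip_width: 0.706
grip_force: 1.7
```

Emit:
jog_arm(
  commands=[
    [0.3, 0, 0, 0, 0, 0, 0],
    [0, 0, 0, 0, 0, 0, 0],
    [0, 0, 0, 0, 0, 0, 0],
    [0, 0, 0, 0, 0, 0, 0],
    [0, 0, 0, 0, 0, 0, 0],
  ],
)

```text
time: 21.25
position: [0.5485, 0.0854, 0.0149]
tool_rot: [-2.055, -2.374, 0.004]
ft_force: [-6.0, -2.9, 7.6]
grip_width: 0.327
grip_force: 7.2
```

Emit:
jog_arm(
  commands=[
    [0, 0, 0, 0, 0, 0, 0],
    [0, 0, 0, 0, 0, 0, 0],
    [0, 0, 0, 0, 0, 0, 0],
    [0, 0, 0, 0, 0, 0, 0],
    [0, 0, 0, 0, 0, 0, 0],
  ],
)

```text
time: 21.67
position: [0.5477, 0.0853, 0.0149]
tool_rot: [-2.054, -2.374, 0.006]
ft_force: [-2.5, -3.6, 6.9]
grip_width: 0.309
grip_force: 26.6
```

```bash
python3 - <<'E'
from h import *
im=snap('wrist','w12'); s=snap('scene','s12'); st()
g=im['frame'].mean(2).astype(int)
for r in range(238,262): print(r,*g[r,160:230:20])
print(np.round(s['frame'].mean(2)[253:263,303:320]).astype(int))
E
```

```text
tray [[-0.0027 -0.0021  0.015 ]] yaw 8.28 F -3.1662276253124286 -1.6317592920675459 7.182434813257536 t 21.7667 0.30743395657762246 26.605205356318038
238 177 23 27 28
239 87 39 40 26
240 34 42 41 26
241 37 42 42 24
242 40 37 41 28
243 40 41 39 31
244 42 42 41 37
245 41 42 40 37
246 42 41 42 37
247 39 40 40 44
248 41 43 41 43
249 41 39 40 42
250 40 42 39 40
251 41 40 42 39
252 41 41 42 37
253 40 40 42 34
254 38 39 42 32
255 40 39 42 32
256 40 41 42 31
257 41 39 42 24
258 40 37 38 32
259 41 42 41 36
260 41 42 41 37
261 41 42 41 37
[[ 96  97  97  98  99  98  97  98  96  87  70  48  41  32  25  18  15]
 [ 97  97  97  98  98  99  99 101 108 111  99  82  68  61  51  45  36]
 [ 98  97  97  97  97  98 100 106 116 120 113  99  91  87  80  74  65]
 [ 98  97  98  96  98  98 100 108 119 122 115 103  97  95  94  90  86]
 [ 96  96  97  97  98  99 102 111 121 121 112 100  96  95  96  95  94]
 [ 96  98  95  96  96  99 103 113 120 116 107 101  96  96  97  95  94]
 [ 99  99  97  97  97  99 104 109 113 110 102  96  96  97  98  95  94]
 [108 107 104 100  99  99 100 106 106 101  99  96  96  96  96  95  95]
 [124 124 118 111 106 101  98 101 101  97  94  95  96  96  96  96  97]
 [135 138 132 125 119 109  96  96  93  89  95  98  98  98  97  96  96]]
```

Lever shut (width about 27 mm, grip 26.6 N) and the pointer is unchanged at the mark. Handing in.

```bash
python3 -c "
from h import *
print(ctrl.close_job())"
```

```text
the job is handed in; nothing more can be done
None
```

I handed the job in without seeing the verdict. By my measurements, the bracket is released flat in its pocket, the pointer is at the mark, and the gripper is still squeezing the lever shut against the fin at about 27 N.

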